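# Clamp the deep-well plate on the shaker and switch it on

### The arm

A 6-joint arm with a two-finger parallel gripper is mounted at the origin on a cart in front of the work surface, level with it; the furniture and walls round the work are solid. World frame = base frame: x ahead of the robot, y to its left, z up, the work surface at z = 0. Lengths are in m, angles in rad, forces in N, time in s.
With the tool pointing down it reaches from about 0.3 to 0.775 m from the base axis. Payload 14.6 kg.
Tool frame: the origin (TCP) lies at the very end of the fingers, on their centre line; the grasp point (between the pads) lies 19 mm behind it (pinch_z is the distance from the TCP to the grasp point, in m); z points along the fingers, y is the direction in which the jaws open and shut (so a half turn about z gives the same grasp; the last joint's range is limited). The gripper opens to 94 mm and grips with 3 to 60 N. Pads are 16 mm wide; open, the fingers measure 119 mm over their backs; the gripper's body (75 mm by 177 mm) begins 78 mm behind the grasp point.
Start: joints at [1.152, 0.3, 1.521, -0, 1.321, -0.067], TCP at [0.19, 0.516, 0.177] pointing down, gripper open.
Joint ranges: [-3.03, 3.03], [-0.79, 2.21], [0.23, 2.52], [-1.04, 4.18], [0, 3.07], [-2.55, 2.55]. Speed limits (rad/s): [2.22, 2.22, 2.57, 3.14, 3.14, 3.14].

### API

Orientations are given as [roll, pitch, yaw] about the fixed x, y, z axes, in that order (R = Rz(yaw) Ry(pitch) Rx(roll)).
In Python, from station import get_obs, camera, hand_in, pinch_z gives the robot as it stands.
- The arm moves only by the tool servo_tool, never from a script. Its argument "moves" is a list that holds one entry, the list of rows, each a list of 7 numbers: the turn, a rotation vector about the tool's x, y, z normalised to -1 to 1, where 1 is pi/2 rad, then the shift along the tool's x, y, z normalised to -1 to 1, where 1 is 500 mm, then the closure, from 0 (fully open) to 1 (shut). In form: [[[rx, ry, rz, x, y, z, hand], ...]]. A call has 1 to 12 rows; each row is the pose to reach, as a shift and turn from the pose measured when the call began, along the tool's axes at that moment; what a row does not reach only later rows make up. A row lasts 1/12 s, in which the tool goes at most 41.7 mm and 7.16 degrees, less where a joint would pass 70% of its speed; a pose out of reach is approached as far as the arm can. A call with a number of a shift or a turn outside -1 to 1 is refused whole. A call with a gripper value outside its range is refused whole. The fingers move at their own pace and stop on an object; "squeeze" is the grip in N (left out, the last holds). Time passes only in rows, so rows that repeat a pose let the fingers close. It gives the time, the measured TCP pose, the force and the opening at its end, in the units of the state.
- get_obs(): the state, without advancing time (a new reading comes with each control period).
- camera(name): name is "scene" or "top" or "wrist"; returns a dict with "color" (384x512x3 uint8, red, green, blue), "intrinsics" (3x3 intrinsics, pixels), "rvec" (rotation vector, rad) and "tvec" (3), from world to camera coordinates, as OpenCV has them. Camera axes: x right, y down, z forward; pixel columns grow to the right and rows downward; lengths in m; the calibration is good to about 2 mm. A picture is of the moment at which its call begins. There is no depth.
- hand_in(): hands the job in, once; it reports no verdict.
The state is a dict: "time_s": time; "qpos": joint angles; "joint_vel": joint speeds; "tau": joint torques, N m; "ee_pos": TCP position; "eef_rot": TCP orientation; "force": force on the tool from outside, world axes, zero at the start; "moment": the same for the moment, N m; "grip_width": finger opening in m.
Only numpy, scipy, OpenCV 4.12 (cv2) and the standard library are available. Lean on these libraries where they do the work, as an engineer would, in place of code of your own. Each camera call takes 0.05 s, during which the arm holds its last target.

### The job

Set the bench shaker going with pushes of the fingertips alone, picking nothing up. Slide the deep-well plate back on the shaker's platform until it is fully home and square against the rear fence, then push the clamp's lever over toward the plate until it snaps past centre and its foot holds the plate down, and last flip the toggle switch on the front panel away from you, to on. Leave the other things on the bench where they stand.

Things in the scene. Friction and masses are not known exactly. Their poses are not given: they have to be found in the camera images.
- shaker: White bench shaker, fixed, 226 (x) x 234 (y) x 62 mm high. Origin under its middle; x from its front (panel) to its rear, y to its left, z up. Flat platform, top z = 62 mm, x -56 to 104, y -79 to 123 mm. The panel in front slopes from z = 40 mm at x = -117 to z = 56 mm at x = -53 mm; its knob (13 mm high) and display are not used.
- nest (a point): Where the origin of the plate is when fully home: on the platform, shaker's x = 42, y = 0, z = 62 mm. Rear fence with inner face at x = 85 mm, two side guides with inner faces at y = +-67 mm from x = 70 mm to the fence, flared mouths from x = 37 mm; all 14 mm high. Axes as the shaker's.
- plate: Loose white deep-well plate, grey sealing mat, 85.5 (x) x 127.8 (y) x 44 mm high, 0.2 to 0.4 kg. Origin at the centre of its underside. It starts 36 to 50 mm in front of its place, turned up to 2 deg; home, its rear face meets the fence, 3 mm play at the sides. It slides under 1 to 4 N on the middle of its front face (free 8 to 38 mm above the platform); pushed off the middle it turns.
- clamp_lever (a joint): Angle of the clamp's lever about the shaker's x axis. 0 = open: it leans 35 deg outward (shaker's +y), the clamp's arm stands raised. It grows as the lever is pushed toward the plate (-y): upright at 0.61, shut on its stop at 0.70. An over-centre spring pushes back until 0.42 (at first 4 N square to its end, 5 to 10 N pushed level); beyond, it snaps to 0.70 and stays.
- lever_pivot (a point): Pivot of the clamp's lever, left of the nest on a riser: shaker's x = 66, y = 106, z = 120 mm. The clamp's open arm, 52 mm long, stands up beside it at y = 35 to 84 mm to z = 170 mm; nothing stands outward (+y) of the lever.
- lever_tip (a point): Top end of the clamp's lever (steel shank, black rubber grip 15 mm thick), 75 mm from the pivot. In the shaker's frame x = 66 mm; open y = 149, z = 181 mm, shut y = 99, z = 195 mm.
- clamp_foot: Black rubber foot, 15 mm wide, on a short spring at the end of the clamp's arm. Shut, it presses down at the shaker's x = 66, y = 40 mm, on the mat of a plate that is home with 2 to 6 N; it would come down behind a plate that is not home. Origin in the arm above the foot.
- power_switch (a joint): Angle of the steel bat of the toggle switch on the right of the front panel, turning about the shaker's y axis. 0 = off, leaning to the shaker's front; 0.60 = on, leaning to its rear (nearly upright, as the panel slopes). It snaps over at 0.30 and stays at either end; 2 N at its end moves it.
- switch_tip (a point): End of the switch's bat, 30 mm from its pivot at the shaker's x = -86, y = -72, z = 51 mm; the bat is 8 mm thick there. Off: x = -102, z = 76 mm; it moves 17 mm to the rear when switched on. The panel lies about 32 mm under it.
- bottle: Bystander: white plastic bottle with a blue cap, 66 mm wide, 118 mm high, loose. Origin at the centre of its underside.
- vial_a: Bystander: sample vial, 16 mm wide, 58 mm high, loose, upright; right of the shaker.
- vial_b: Bystander: sample vial, 16 mm wide, 58 mm high, loose, upright; right of the shaker.
- vial_c: Bystander: sample vial, 16 mm wide, 58 mm high, loose, upright; right of the shaker.
- timer: Bystander: small white timer, 62 x 58 x 18 mm, loose, left of the shaker.
- tip_box: Bystander: pipette-tip box with a clear lid, 67 x 104 x 62 mm, loose, left of the shaker.
- labels: Bystander: white label roll, 72 mm wide, 30 mm high, loose, left of the shaker.
- reagent_box: Bystander: cream cardboard box, 51 x 95 x 75 mm, loose, left of the shaker.
Things that resemble listed ones, but are neither listed nor needed, are in the scene too. What is shaped like the plate but pink is not meant.

How it is judged:
By the outcome, as a careful person would: the job done as asked, in the order asked, and still so for the second after the job is handed in, with the robot touching nothing.
It also fails if it takes over 53 s, if anything falls off the work surface, if the arm or the gripper's body presses on something with over 40 N, if the wrist force passes 120 N, or if a joint passes its speed limit or range.

## Working session

There is one attempt and no reset: what is moved stays moved. The work goes in short steps, Python scripts to look and compute and a tool call to move; the robot and the scene stay as the last step left them, time stands still between calls to the robot, and variables do not carry over. Pictures are saved under pics/ and viewed, and the job is handed in when it is done.

Besides the shell and the picture viewer there is one more tool, called after ">>>" by a JSON object that holds its "fn" and its "kwargs", one argument or row to a line. servo_tool: Moves the arm, as the interface text tells. Scaled input: -1 to 1 covers 500 mm each way for a shift and pi/2 rad each way for a turn. Its arguments: {"type":"object","properties":{"moves":{"type":"array"},"squeeze":{"type":"number"}},"required":["moves"]}

```bash
ls; mkdir -p pics; python3 - <<'E'
from station import get_obs, camera, pinch_z
import cv2,pickle
o=get_obs();print(o,pinch_z)
for n in ["scene","top","wrist"]:
    c=camera(n);pickle.dump(c,open(f"pics/{n}0.pkl","wb"))
    cv2.imwrite(f"pics/{n}0.png",c["color"][:,:,::-1]);print(n,c["intrinsics"],c["rvec"],c["tvec"])
E
```

```text
pics
{'time_s': 0.0, 'qpos': array([ 1.15239529e+00,  3.00455796e-01,  1.52157047e+00,  1.26786595e-05,
        1.32071935e+00, -6.65688764e-02]), 'joint_vel': array([-9.41467187e-05, -6.05125266e-04,  8.33253159e-04,  8.49928702e-04,
        7.38055168e-04,  5.49139511e-04]), 'tau': array([-5.75506929e-04, -5.31810665e+01, -3.52729046e+01,  7.08401855e-02,
        2.43904372e-02, -1.34328266e-04]), 'ee_pos': array([0.18940272, 0.51604358, 0.17649924]), 'eef_rot': array([-3.14044307e+00, -8.89479292e-05,  2.78975730e+00]), 'force': array([-0.30841317, -0.15399756, -0.28590208]), 'moment': array([ 0.02662728, -0.01628411, -0.05770736]), 'grip_width': 0.09405531696005077} 0.0188
scene [[471.156668     0.         260.22908395]
 [  0.         471.156668   183.18690184]
 [  0.           0.           1.        ]] [ 2.13166217 -1.51427098  0.47997088] [-0.12906849  0.4128224   1.44456033]
top [[433.49504584   0.         249.05687918]
 [  0.         433.49504584 193.94054104]
 [  0.           0.           1.        ]] [ 2.15405944 -2.17540338  0.09252186] [0.04534398 0.43628683 1.62452547]
wrist [[270.52262166   0.         254.13543289]
 [  0.         270.52262166 188.97742906]
 [  0.           0.           1.        ]] [-2.39639103 -1.67257055 -0.21545489] [-0.55028028 -0.02700709  0.39261028]
```

View pics/scene0.png

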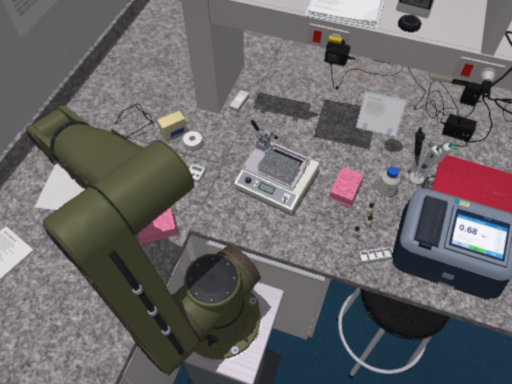

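View pics/top0.png

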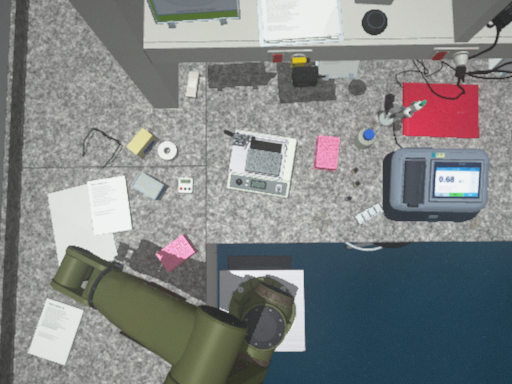

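View pics/wrist0.png

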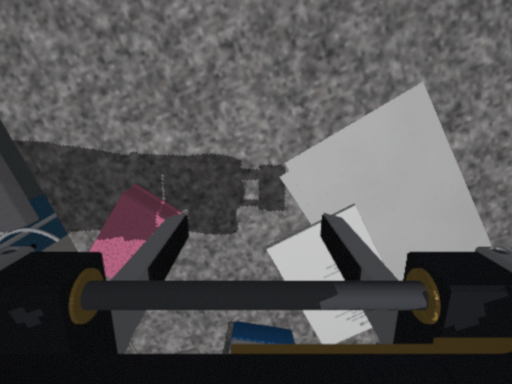

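```bash
cat > h.py <<'E'
import cv2,numpy as np,pickle
def load(f): return pickle.load(open(f"pics/{f}.pkl","rb"))
def proj(c,P):
    return cv2.projectPoints(np.array(P,float).reshape(-1,1,3),c["rvec"],c["tvec"],c["intrinsics"],None)[0].reshape(-1,2)
def crop(c,x0,y0,x1,y1,s,fn):
    im=c["color"][y0:y1,x0:x1,::-1]; im=cv2.resize(im,None,fx=s,fy=s,interpolation=cv2.INTER_CUBIC)
    cv2.imwrite(f"pics/{fn}.png",im)
def onz(c,uv,z):
    R=cv2.Rodrigues(c["rvec"])[0];C=-R.T@c["tvec"]
    d=R.T@np.linalg.inv(c["intrinsics"])@np.array([uv[0],uv[1],1.]);return C+d*(z-C[2])/d[2]
def tri(cs,uvs):
    A=[];b=[]
    for c,uv in zip(cs,uvs):
        R=cv2.Rodrigues(c["rvec"])[0];C=-R.T@np.ravel(c["tvec"]);d=R.T@np.linalg.inv(c["intrinsics"])@np.array([uv[0],uv[1],1.]);d/=np.linalg.norm(d)
        M=np.eye(3)-np.outer(d,d);A.append(M);b.append(M@C)
    P=np.linalg.lstsq(np.vstack(A),np.hstack(b),rcond=None)[0]
    return P
E
python3 - <<'E'
from h import *
crop(load("scene0"),225,110,330,215,7,"s0c");crop(load("top0"),215,120,305,205,7,"t0c")
E
```

```text
(no output)
```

View pics/s0c.png

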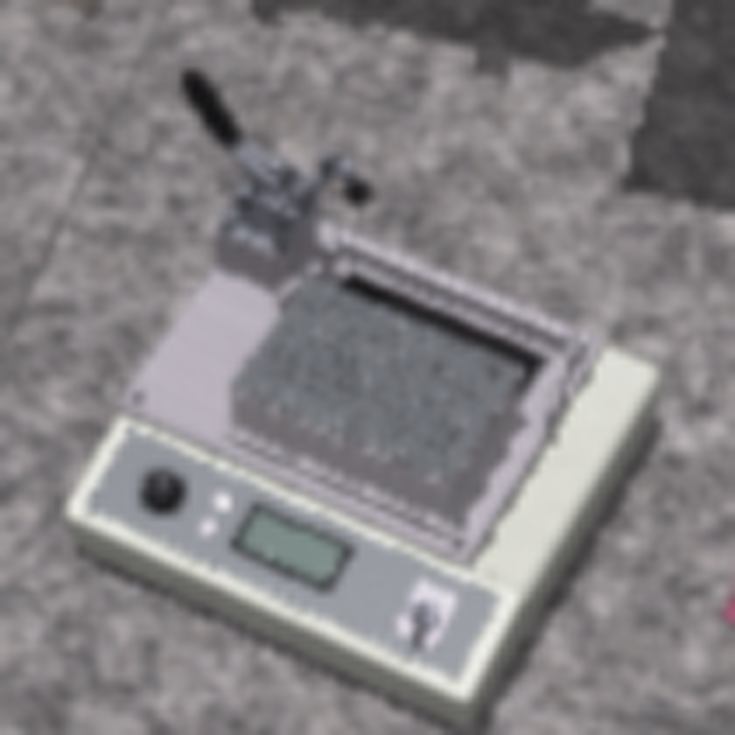

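View pics/t0c.png

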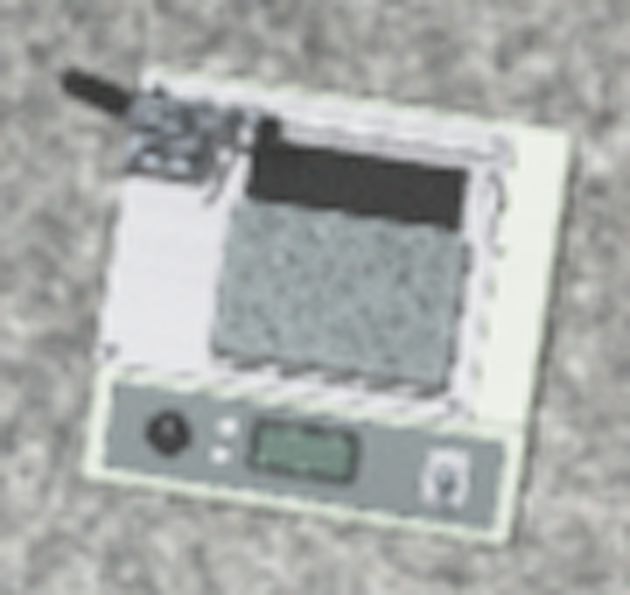

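```bash
cat > fit.py <<'E'
from h import *
from scipy.optimize import least_squares
t=load("top0");s=load("scene0")
T=lambda u,v:(215+(u+.5)/7-.5,120+(v+.5)/7-.5); S=lambda u,v:(225+(u+.5)/7-.5,110+(v+.5)/7-.5)
obs=[(t,T(88,480),(-117,117,40)),(t,T(508,545),(-117,-117,40)),(t,T(570,130),(109,-117,60)),(t,T(66,78),(66,149,181)),(t,T(150,68),(109,117,60)),
(s,S(70,510),(-117,117,40)),(s,S(472,695),(-117,-117,40)),(s,S(657,375),(109,-117,60)),(s,S(190,75),(66,149,181)),
(t,T(103,362),(-56,123,62)),(s,S(462,552),(-56,-79,62)),(s,S(125,400),(-56,123,62))]
def W(p,L):
    c,s_=np.cos(p[2]),np.sin(p[2]);L=np.array(L)/1000
    return np.stack([p[0]+c*L[...,0]-s_*L[...,1],p[1]+s_*L[...,0]+c*L[...,1],L[...,2]],-1)
def f(p): return np.concatenate([proj(c,W(p,L))[0]-uv for c,uv,L in obs])
if __name__=="__main__":
    r=least_squares(f,[.6,0,-.1],loss="soft_l1");print(r.x,np.degrees(r.x[2]));print(r.fun.reshape(-1,2).round(1))
    for n,L in dict(tip=(66,149,181),sw=(-102,-72,76),nest=(42,0,62)).items(): print(n,W(r.x,L))
E
python3 fit.py
```

```text
[ 0.55432068 -0.01133397 -0.16673868] -9.553422563525157
[[-0.1 -0.2]
 [ 1.5  0.2]
 [ 1.9 -0.3]
 [-0.1 -0.3]
 [ 0.4 -0.8]
 [-1.2  0.8]
 [ 0.2  1.5]
 [ 1.8 -2.2]
 [-1.4 -0.7]
 [-1.6 -0.3]
 [ 0.   1. ]
 [-2.1  0.1]]
tip [0.64413445 0.12464576 0.181     ]
sw [ 0.44178566 -0.06540677  0.076     ]
nest [ 0.59573819 -0.01830459  0.062     ]
```

```bash
python3 - <<'E'
from h import *
from station import get_obs
from scipy.spatial.transform import Rotation as Ro
c=load("wrist0");o=get_obs();R=cv2.Rodrigues(c["rvec"])[0];C=-R.T@np.ravel(c["tvec"])
Rt=Ro.from_euler("xyz",o["eef_rot"]).as_matrix()
print(C, "cam in tool",Rt.T@(C-o["ee_pos"]));print((R@Rt).round(3)); print(Rt.round(3))
t=load("top0")
print(proj(t,[[0,0,0],[.55,0,0]]), onz(t,(165,90),0.0))
E
```

```text
[0.12064981 0.5422508  0.38611953] cam in tool [ 0.07359245  0.00065526 -0.20948817]
[[-0.     1.    -0.   ]
 [-0.967 -0.    -0.255]
 [-0.255 -0.     0.967]]
[[-0.939  0.345 -0.   ]
 [ 0.345  0.939 -0.001]
 [ 0.    -0.001 -1.   ]]
[[261.15665376 310.36110864]
 [259.46069071 165.26835954]] [0.8551206  0.36972956 0.        ]
```

```bash
cat >> h.py <<'E'
from scipy.spatial.transform import Rotation as Ro
def mv(goals):
    """goals: list of (xyz, yaw); prints normalized rows wrt the current pose"""
    from station import get_obs
    o=get_obs();Rt=Ro.from_euler("xyz",o["eef_rot"]);p=o["ee_pos"]
    for g,yaw in goals:
        d=Rt.inv().apply(np.array(g)-p); r=(Rt.inv()*Ro.from_euler("xyz",[np.pi,0,yaw])).as_rotvec()
        n=max(np.linalg.norm(d)/.0417,np.degrees(np.linalg.norm(r))/7.16)
        print((r/(np.pi/2)).round(4).tolist(),(d/.5).round(4).tolist(),"rows>=%.1f"%n)
    print("t",o["time_s"],"p",p.round(4),"rot",o["eef_rot"].round(4),"F",o["force"].round(2),"q",o["qpos"].round(2))
E
python3 -c "
from h import *
mv([((.25,.42,.30),2.975),((.406,.014,.30),2.975)])"
```

```text
[-0.0005, -0.0001, -0.1179] [-0.1799, -0.1389, -0.2466] rows>=4.0
[-0.0005, -0.0001, -0.1179] [-0.7526, -0.7937, -0.2461] rows>=13.4
t 0.15 p [0.1894 0.5161 0.1766] rot [-3.1407 -0.      2.7898] F [ 0.36 -0.12 -0.18] q [ 1.15  0.3   1.52 -0.    1.32 -0.07]
```

>>> {"fn": "servo_tool", "kwargs": {
  "moves": [
    [[0, 0, -0.06, -0.18, -0.14, -0.245, 0], [0, 0, -0.118, -0.18, -0.14, -0.245, 0], [0, 0, -0.118, -0.18, -0.14, -0.245, 0], [0, 0, -0.118, -0.75, -0.79, -0.245, 0], [0, 0, -0.118, -0.75, -0.79, -0.245, 0], [0, 0, -0.118, -0.75, -0.79, -0.245, 0], [0, 0, -0.118, -0.75, -0.79, -0.245, 0], [0, 0, -0.118, -0.75, -0.79, -0.245, 0], [0, 0, -0.118, -0.75, -0.79, -0.245, 0], [0, 0, -0.118, -0.75, -0.79, -0.245, 0], [0, 0, -0.118, -0.75, -0.79, -0.245, 0], [0, 0, -0.118, -0.75, -0.79, -0.245, 0]]
  ]
}}

```text
time_s: 1.15
ee_pos: [0.3734, 0.0944, 0.2939]
eef_rot: [-3.141, 0.0, 2.975]
force: [0.6, 0.8, 0.1]
grip_width: 0.0941
```

```bash
python3 -c "
from h import *
mv([((.406,.014,.30),2.975)])"
```

```text
[-0.0004, 0.0002, 0.0002] [-0.0908, -0.1478, -0.0121] rows>=2.1
t 1.15 p [0.3734 0.0944 0.2939] rot [-3.1410e+00  3.0000e-04  2.9753e+00] F [0.64 0.76 0.08] q [ 0.15 -0.15  1.74 -0.    1.56 -1.25]
```

>>> {"fn": "servo_tool", "kwargs": {
  "moves": [
    [[0, 0, 0, -0.09, -0.148, -0.01, 0], [0, 0, 0, -0.09, -0.148, -0.01, 0], [0, 0, 0, -0.09, -0.148, -0.01, 0], [0, 0, 0, -0.09, -0.148, -0.01, 0]]
  ]
}}

```text
time_s: 1.48
ee_pos: [0.4059, 0.0122, 0.2987]
eef_rot: [-3.141, -0.0, 2.971]
force: [1.0, 0.9, -0.1]
grip_width: 0.0942
```

```bash
python3 - <<'E'
from station import get_obs, camera
from h import *
print(get_obs()["ee_pos"])
c=camera("wrist");pickle.dump(c,open("pics/w1.pkl","wb"))
cv2.imwrite("pics/w1.png",cv2.resize(c["color"][:,:,::-1],(800,600),interpolation=cv2.INTER_CUBIC))
E
```

```text
[0.40587875 0.0122247  0.29865491]
```

View pics/w1.png

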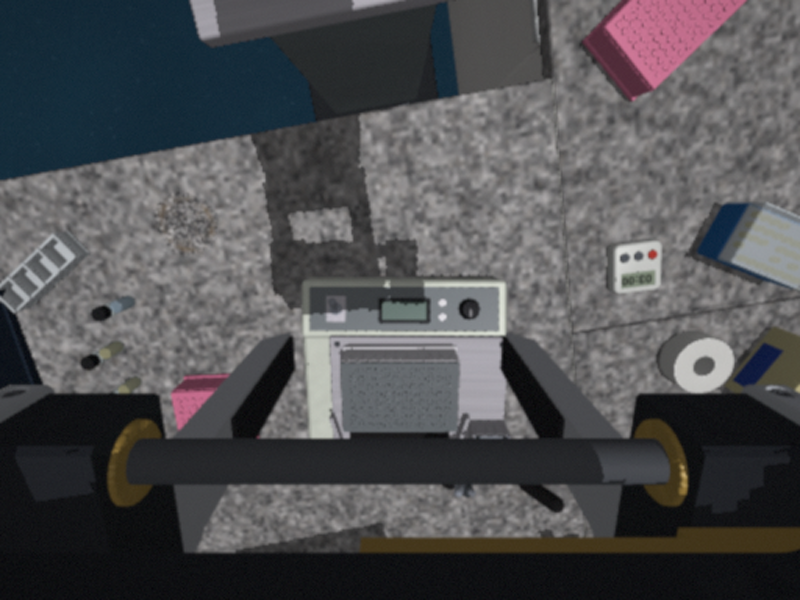

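>>> {"fn": "servo_tool", "kwargs": {
  "moves": [
    [[0, 0, 0, -0.28, 0, 0, 1], [0, 0, 0, -0.28, 0, 0, 1], [0, 0, 0, -0.28, 0, 0, 1], [0, 0, 0, -0.28, 0, 0, 1], [0, 0, 0, -0.28, 0, 0, 1], [0, 0, 0, -0.28, 0, 0, 1]]
  ]
}}

```text
time_s: 2.03
ee_pos: [0.5433, -0.008, 0.2979]
eef_rot: [-3.141, -0.002, 2.975]
force: [-0.7, 0.3, -0.1]
grip_width: 0.0575
```

```bash
python3 - <<'E'
from station import get_obs, camera
from h import *
print(get_obs()["ee_pos"])
c=camera("wrist");pickle.dump(c,open("pics/w2.pkl","wb"))
cv2.imwrite("pics/w2.png",cv2.resize(c["color"][:,:,::-1],(800,600),interpolation=cv2.INTER_CUBIC))
crop(load("w1"),180,170,340,285,5,"w1c")
E
```

```text
[ 0.54332936 -0.00801292  0.29786646]
```

View pics/w2.png

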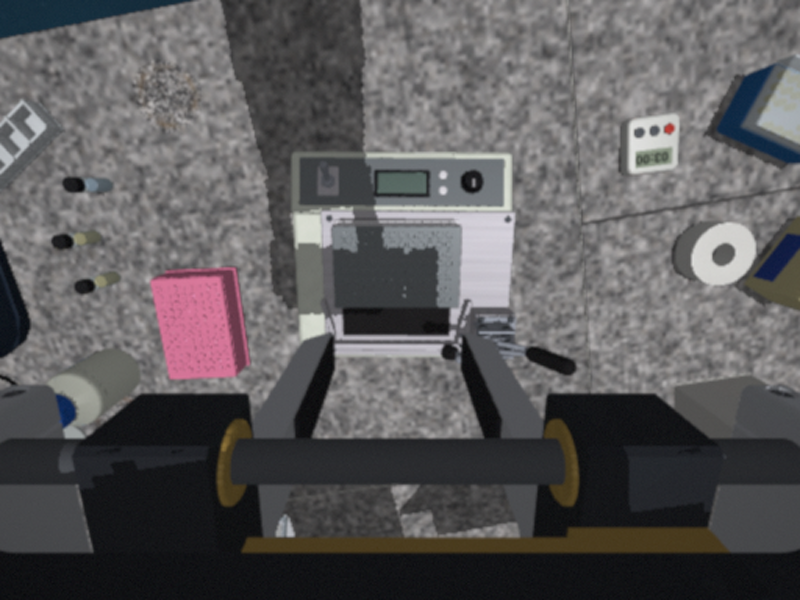

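View pics/w1c.png

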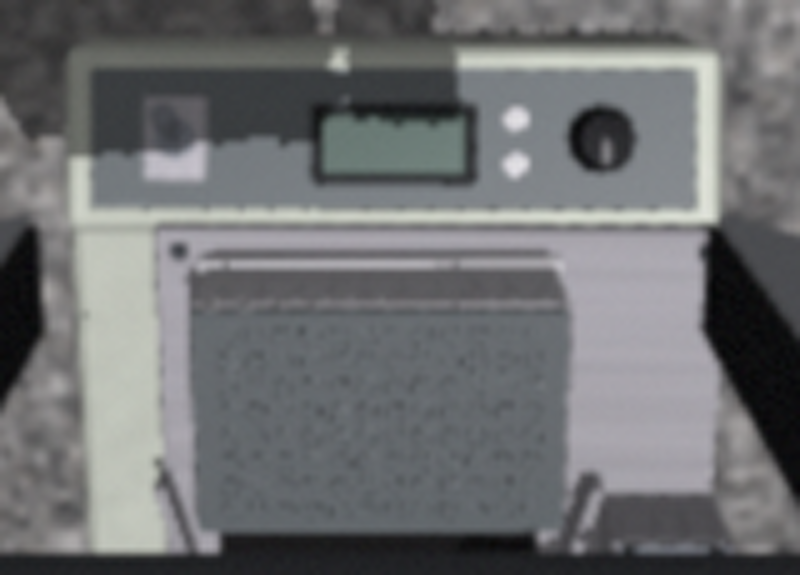

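```bash
python3 - <<'E'
from h import *
crop(load("w2"),180,90,380,240,4,"w2c")
E
```

```text
(no output)
```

View pics/w2c.png

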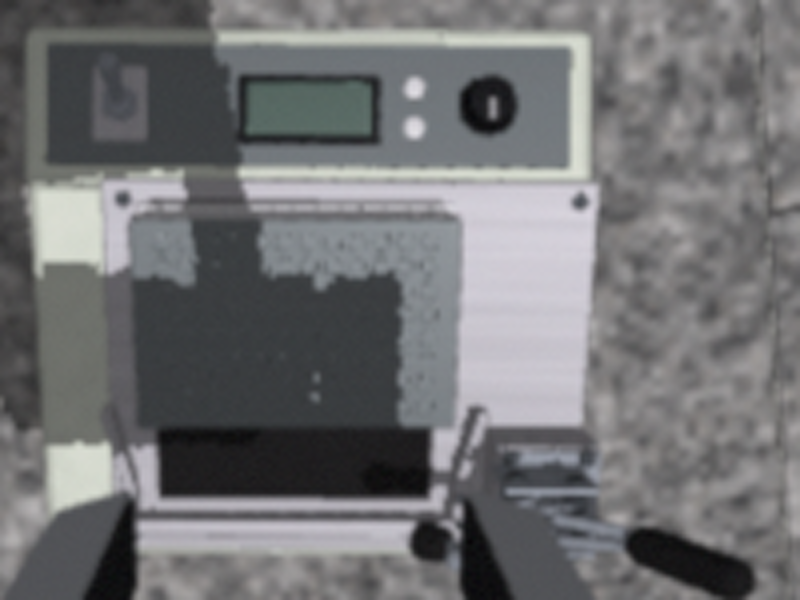

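```bash
cat > fit2.py <<'E'
from h import *
from scipy.optimize import least_squares
import fit
w1=load("w1");w2=load("w2");t=load("top0");s=load("scene0")
A=lambda u,v:(180+(u+.5)/5-.5,170+(v+.5)/5-.5); B=lambda u,v:(180+(u+.5)/4-.5,90+(v+.5)/4-.5)
obs=[(w2,B(28,30),(-117,-117,40)),(w2,B(593,32),(-117,117,40)),(w2,B(105,183),(-56,-79,62)),(w2,B(598,183),(-56,123,62)),(w2,B(742,580),(66,149,181)),(w2,B(30,182),(-53,-117,56)),(w2,B(593,182),(-53,117,56)),
(w1,A(68,45),(-117,-117,40)),(w1,A(718,45),(-117,117,40)),(w1,A(157,228),(-56,-79,62)),(w1,A(705,230),(-56,123,62)),(w1,A(75,225),(-53,-117,56)),(w1,A(718,225),(-53,117,56))]
W=fit.W
def f(p,ob=obs): return np.concatenate([proj(c,W(p,L))[0]-uv for c,uv,L in ob])
r=least_squares(f,[.55,0,-.166],loss="soft_l1",f_scale=.5);P=r.x
if __name__=="__main__":
    print(P,np.degrees(P[2]));print(r.fun.reshape(-1,2).round(1).tolist())
    print("old-view resid",f(P,fit.obs).reshape(-1,2).round(1).tolist())
    a=42.75;b=63.9
    po=[(w2,B(132,220),(-a,-b,44)),(w2,B(460,220),(-a,b,44)),(w2,B(138,428),(a,-b,44)),(w2,B(455,428),(a,b,44)),
    (w1,A(190,309),(-a,-b,44)),(w1,A(570,307),(-a,b,44)),(w1,A(200,530),(a,-b,44)),(w1,A(562,530),(a,b,44)),(w1,A(195,268),(-a,-b,1)),(w1,A(563,265),(-a,b,1))]
    def W2(q,L):
        L=np.array(L)*1.; c,s_=np.cos(q[2]),np.sin(q[2])
        return W(P,np.array([q[0]+c*L[0]-s_*L[1],q[1]+s_*L[0]+c*L[1],62+L[2]]))
    g=lambda q:np.concatenate([proj(c,W2(q,L))[0]-uv for c,uv,L in po])
    r2=least_squares(g,[0,0,0],x_scale=[10,10,.1]);print("plate",r2.x,np.degrees(r2.x[2]));print(r2.fun.reshape(-1,2).round(1).tolist())
    # triangulate plate top front corners & lever tip
    for k in range(4): 
        Pw=tri([w2,w1],[po[k][1],po[k+4][1]]); print("tri",Pw.round(4))
    for n,L in dict(tip=(66,149,181),sw=(-102,-72,76),nest=(42,0,62)).items(): print(n,W(P,L))
E
python3 fit2.py
```

```text
[ 0.55211964 -0.0069233  -0.17392455] -9.965142497341303
[[-2.2, -1.7], [-0.7, -1.1], [0.9, -1.1], [2.5, -0.2], [4.2, 1.3], [-2.9, 0.7], [-1.1, 1.7], [-1.8, -0.4], [0.3, 0.1], [1.2, -0.1], [7.0, -0.1], [-3.2, 0.8], [0.1, 1.3]]
old-view resid [[-1.5, 0.2], [0.0, 1.0], [1.0, 0.6], [-1.2, 0.1], [-0.5, -0.4], [-2.6, 0.7], [-1.6, 1.8], [0.5, -1.8], [-2.5, -0.7], [-2.8, 0.1], [-1.5, 1.2], [-3.4, 0.0]]
plate [-3.3466882  -2.82141465  0.00848477] 0.4861413145688099
[[-2.6, -1.3], [2.4, -1.4], [-1.7, 2.4], [1.5, 2.3], [-1.8, -0.6], [1.9, -0.6], [-1.7, 2.3], [1.8, 2.0], [0.5, -2.3], [-0.3, -2.0]]
tri [ 0.4982 -0.0626  0.1034]
tri [0.5186 0.0578 0.1028]
tri [ 0.5769 -0.0759  0.1047]
tri [0.5968 0.0447 0.106 ]
tip [0.64290822 0.12840754 0.181     ]
sw [ 0.43919897 -0.06018605  0.076     ]
nest [ 0.593486   -0.01419136  0.062     ]
```

```bash
sed -i 's/(w2,B(742,580),(66,149,181))/(w2,B(752,582),(66,149,181)),(w2,B(120,98),(-86,-72,48)),(w1,A(175,137),(-86,-72,48))/; s/(w1,A(705,230),(-56,123,62)),//' fit2.py; python3 fit2.py; python3 - <<'E'
from fit2 import *
for n,c,k,o in (("w2",w2,4,(180,90)),("w1",w1,5,(180,170))):
    im=cv2.imread(f"pics/{n}c.png")
    def ln(a,b,col):
        p=[tuple(np.int32((q-np.array(o)+.5)*k-.5).tolist()) for q in proj(c,W(P,np.array([a,b])))]
        cv2.line(im,p[0],p[1],col,1)
    def poly(L,col):
        for i in range(len(L)): ln(L[i],L[(i+1)%len(L)],col)
    poly([(-117,-117,40),(-117,117,40),(-53,117,56),(-53,-117,56)],(0,0,255))
    poly([(-56,-79,62),(-56,123,62),(104,123,62),(104,-79,62)],(0,255,0))
    poly([(85,-67,76),(85,67,76),(70,67,76),(70,-67,76)],(255,0,0))
    ln((66,106,120),(66,149,181),(0,255,255)); ln((-86,-72,51),(-102,-72,76),(0,255,255))
    cv2.imwrite(f"pics/{n}o.png",im)
E
```

```text
[ 0.55196021 -0.00721562 -0.17331146] -9.930015297738032
[[-2.4, -1.7], [-0.9, -1.2], [0.6, -1.1], [2.3, -0.3], [1.5, 0.6], [1.9, 1.0], [1.9, -0.6], [-3.1, 0.7], [-1.3, 1.6], [-2.0, -0.4], [0.1, -0.0], [1.0, -0.1], [-3.4, 0.8], [-0.1, 1.2]]
old-view resid [[-1.4, 0.2], [0.1, 1.0], [1.0, 0.6], [-1.1, 0.1], [-0.5, -0.4], [-2.6, 0.7], [-1.5, 1.8], [0.6, -1.8], [-2.4, -0.6], [-2.7, 0.1], [-1.4, 1.3], [-3.4, 0.1]]
plate [-3.24178493 -2.50393035  0.00787168] 0.45101411116692036
[[-2.6, -1.3], [2.4, -1.4], [-1.7, 2.4], [1.5, 2.3], [-1.8, -0.6], [1.9, -0.6], [-1.7, 2.3], [1.8, 2.0], [0.5, -2.3], [-0.3, -2.0]]
tri [ 0.4982 -0.0626  0.1034]
tri [0.5186 0.0578 0.1028]
tri [ 0.5769 -0.0759  0.1047]
tri [0.5968 0.0447 0.106 ]
tip [0.6426658  0.12817085 0.181     ]
sw [ 0.43907221 -0.06054759  0.076     ]
nest [ 0.59333102 -0.01445831  0.062     ]
```

View pics/w2o.png

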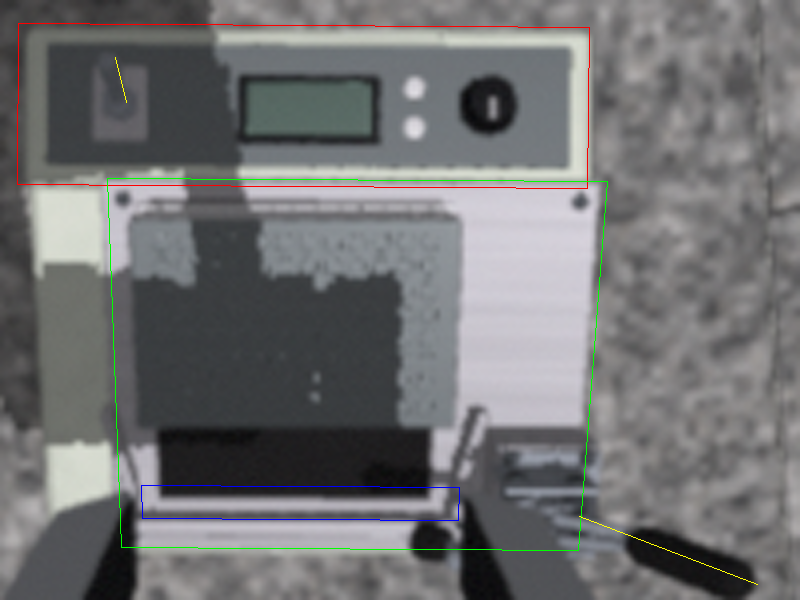

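View pics/w1o.png

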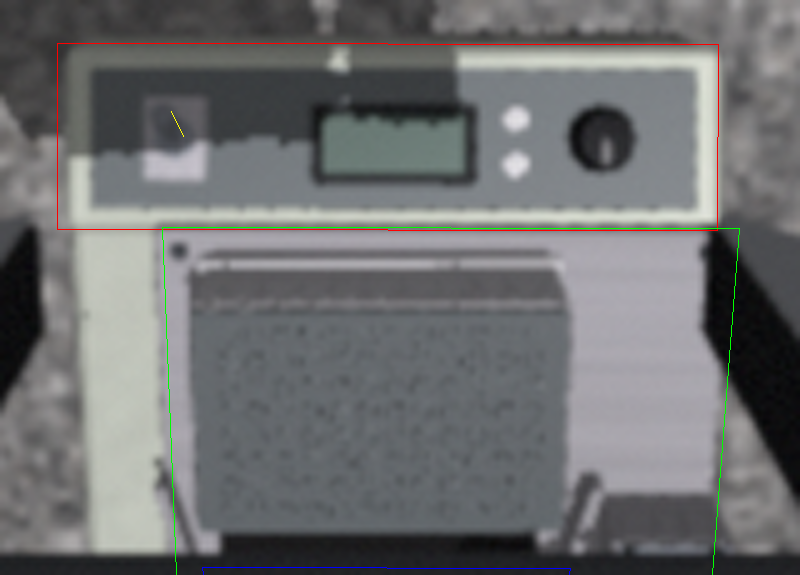

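```bash
python3 - <<'E'
s=open("fit2.py").read()
s=s.replace("def f(p,ob=obs): return np.concatenate([proj(c,W(p,L))[0]-uv for c,uv,L in ob])","def f(p,ob=obs): return np.concatenate([(proj(c,W(p,L))[0]-uv)*((0 if abs(L[1])==117 else 1),1) for c,uv,L in ob])")
open("fit2.py","w").write(s)
E
python3 fit2.py
```

```text
[ 0.5516069  -0.00959623 -0.16873456] -9.667777913800077
[[-0.0, -1.3], [-0.0, -1.5], [-1.0, -0.8], [0.6, -0.6], [-0.1, 0.2], [0.2, 1.3], [0.4, -0.4], [-0.0, 1.0], [-0.0, 1.3], [-0.0, -0.1], [-0.0, -0.3], [-0.5, 0.1], [-0.0, 1.1], [-0.0, 0.9]]
old-view resid [[-0.0, 0.5], [0.0, 1.0], [0.0, 0.5], [-0.6, 0.4], [0.0, -0.2], [-0.0, 1.2], [-0.0, 2.1], [0.0, -1.7], [-2.0, -0.3], [-2.0, 0.4], [-0.7, 1.5], [-2.8, 0.5]]
plate [-3.30470694e+00 -8.29336329e-02  3.29480559e-03] 0.1887784545633551
[[-2.6, -1.3], [2.4, -1.4], [-1.7, 2.4], [1.5, 2.3], [-1.8, -0.6], [1.9, -0.6], [-1.7, 2.3], [1.8, 2.0], [0.5, -2.3], [-0.3, -2.0]]
tri [ 0.4982 -0.0626  0.1034]
tri [0.5186 0.0578 0.1028]
tri [ 0.5769 -0.0759  0.1047]
tri [0.5968 0.0447 0.106 ]
tip [0.64169189 0.12620397 0.181     ]
sw [ 0.43896418 -0.06344432  0.076     ]
nest [ 0.59301042 -0.0166495   0.062     ]
```

```bash
cat >> h.py <<'E'
P=np.array([0.5516069,-0.00959623,-0.16873456]);YAW=np.pi+P[2]
def S2W(L):
    L=np.array(L)/1000;c,s=np.cos(P[2]),np.sin(P[2]);return [P[0]+c*L[0]-s*L[1],P[1]+s*L[0]+c*L[1],L[2]]
def smv(gs):
    from station import get_obs
    p=get_obs()["ee_pos"];c,s=np.cos(P[2]),np.sin(P[2]);d=p[:2]-P[:2]
    print("TCP in shaker mm",np.round([1000*(c*d[0]+s*d[1]),1000*(-s*d[0]+c*d[1]),1000*p[2]],1))
    mv([(S2W(g),YAW) for g in gs])
E
python3 -c "
from h import *
smv([(-68,0,140),(-68,0,77)])"
```

```text
TCP in shaker mm [ -8.8  -0.  298.5]
[-0.0003, -0.0006, 0.0014] [0.118, 0.0005, 0.3171] rows>=4.1
[-0.0003, -0.0006, 0.0014] [0.1179, 0.0005, 0.4431] rows>=5.5
t 2.0833 p [ 0.5429 -0.0081  0.2985] rot [-3.1412e+00 -1.0000e-03  2.9751e+00] F [-0.55 -0.33  0.51] q [-0.08  0.22  1.34 -0.    1.58 -1.49]
```

>>> {"fn": "servo_tool", "kwargs": {
  "moves": [
    [[0, 0, 0.0014, 0.118, 0, 0.2, 0], [0, 0, 0.0014, 0.118, 0, 0.2, 0], [0, 0, 0.0014, 0.118, 0, 0.2, 0], [0, 0, 0.0014, 0.118, 0, 0.32, 0], [0, 0, 0.0014, 0.118, 0, 0.32, 0], [0, 0, 0.0014, 0.118, 0, 0.32, 0], [0, 0, 0.0014, 0.118, 0, 0.32, 0]]
  ]
}}

```text
time_s: 2.67
ee_pos: [0.484, 0.0022, 0.1396]
eef_rot: [-3.141, -0.001, 2.974]
force: [-0.5, -0.2, 0.5]
grip_width: 0.0927
```

```bash
python3 -c "
from h import *
smv([(-68,0,77)])
from station import camera
for n in ('scene','wrist'):
    c=camera(n);pickle.dump(c,open(f'pics/{n}3.pkl','wb'))
cv2.imwrite('pics/w3.png',c['color'][:,:,::-1])
crop(load('scene3'),215,60,345,225,4,'s3')
"
```

```text
TCP in shaker mm [-68.6   0.3 139.6]
[-0.0002, -0.0004, 0.0005] [-0.0013, -0.0006, 0.1251] rows>=1.5
t 2.6667 p [0.484  0.0022 0.1396] rot [-3.1412e+00 -7.0000e-04  2.9737e+00] F [-0.49 -0.22  0.52] q [-0.07  0.19  1.75 -0.    1.2  -1.47]
```

View pics/w3.png

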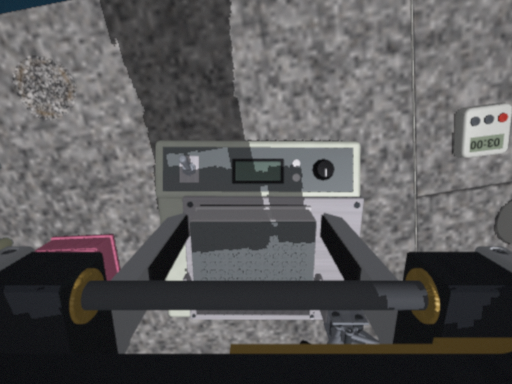

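View pics/s3.png

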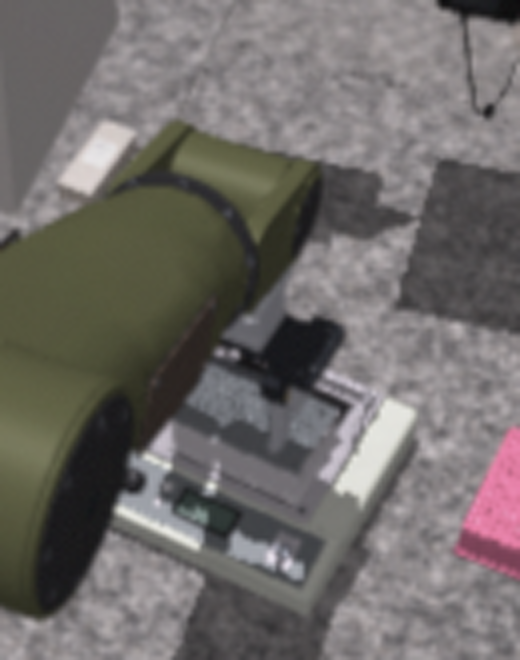

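>>> {"fn": "servo_tool", "kwargs": {
  "moves": [
    [[0, 0, 0, -0.001, 0, 0.07, 0.3], [0, 0, 0, -0.001, 0, 0.125, 0.3], [0, 0, 0, -0.001, 0, 0.125, 0.3], [0, 0, 0, -0.001, 0, 0.125, 0.3], [0, 0, 0, -0.001, 0, 0.125, 0.3]]
  ]
}}

```text
time_s: 3.18
ee_pos: [0.4871, 0.0018, 0.0805]
eef_rot: [3.141, 0.005, 2.973]
force: [0.5, 0.1, 0.9]
grip_width: 0.0666
```

```bash
python3 -c "
from h import *
smv([(-54,0,77),(-20,0,77),(-9,0,77)])
from station import camera
c=camera('wrist');cv2.imwrite('pics/w4.png',c['color'][:,:,::-1])
"
```

```text
TCP in shaker mm [-65.5   0.4  80.5]
[0.0001, 0.0032, 0.0004] [-0.023, -0.0008, 0.0072] rows>=0.3
[0.0001, 0.0032, 0.0004] [-0.091, -0.0008, 0.0075] rows>=1.1
[0.0001, 0.0032, 0.0004] [-0.113, -0.0008, 0.0076] rows>=1.4
t 3.1833 p [0.4871 0.0018 0.0805] rot [3.1414 0.005  2.9735] F [0.52 0.06 0.89] q [-0.07  0.27  1.81 -0.    1.06 -1.47]
```

View pics/w4.png

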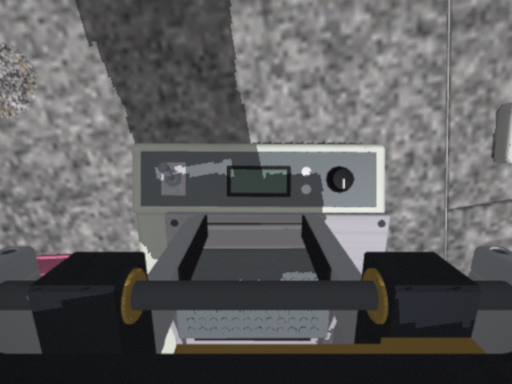

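>>> {"fn": "servo_tool", "kwargs": {
  "moves": [
    [[0, 0.003, 0, -0.01, 0, 0.007, 0.3], [0, 0.003, 0, -0.02, 0, 0.007, 0.3], [0, 0.003, 0, -0.03, 0, 0.007, 0.3], [0, 0.003, 0, -0.04, 0, 0.007, 0.3], [0, 0.003, 0, -0.05, 0, 0.007, 0.3], [0, 0.003, 0, -0.06, 0, 0.007, 0.3], [0, 0.003, 0, -0.07, 0, 0.007, 0.3], [0, 0.003, 0, -0.08, 0, 0.007, 0.3], [0, 0.003, 0, -0.09, 0, 0.007, 0.3]]
  ]
}}

```text
time_s: 3.98
ee_pos: [0.5316, -0.0058, 0.0779]
eef_rot: [3.141, -0.0, 2.973]
force: [-7.2, 1.1, 8.4]
grip_width: 0.0661
```

```bash
python3 -c "
from h import *
smv([(-12,0,77),(-9,0,77),(-6,0,77),(-3,0,77)])
"
```

```text
TCP in shaker mm [-20.3   0.4  77.9]
[0.0001, -0.0002, 0.0003] [-0.0166, -0.0008, 0.0017] rows>=0.2
[0.0001, -0.0002, 0.0003] [-0.0226, -0.0008, 0.0017] rows>=0.3
[0.0001, -0.0002, 0.0003] [-0.0286, -0.0008, 0.0017] rows>=0.3
[0.0001, -0.0002, 0.0003] [-0.0346, -0.0008, 0.0017] rows>=0.4
t 3.9833 p [ 0.5316 -0.0058  0.0779] rot [ 3.1414e+00 -4.0000e-04  2.9733e+00] F [-7.24  1.08  8.41] q [-0.08  0.36  1.68  0.    1.1  -1.48]
```

```bash
python3 -c "
from h import *
from station import camera,get_obs
c=camera('wrist');cv2.imwrite('pics/w5.png',c['color'][:,:,::-1]);pickle.dump(c,open('pics/w5.pkl','wb'))
crop(c,130,130,400,350,3,'w5c')
c=camera('scene');crop(c,235,130,330,215,8,'s5')
o=get_obs();print(o['force'],o['moment'],o['ee_pos'])
"
```

```text
[-0.68603352 -0.89348387  5.01631244] [-0.00925232  0.09433521 -0.00356217] [ 0.53244258 -0.00596015  0.07786365]
```

View pics/w5c.png

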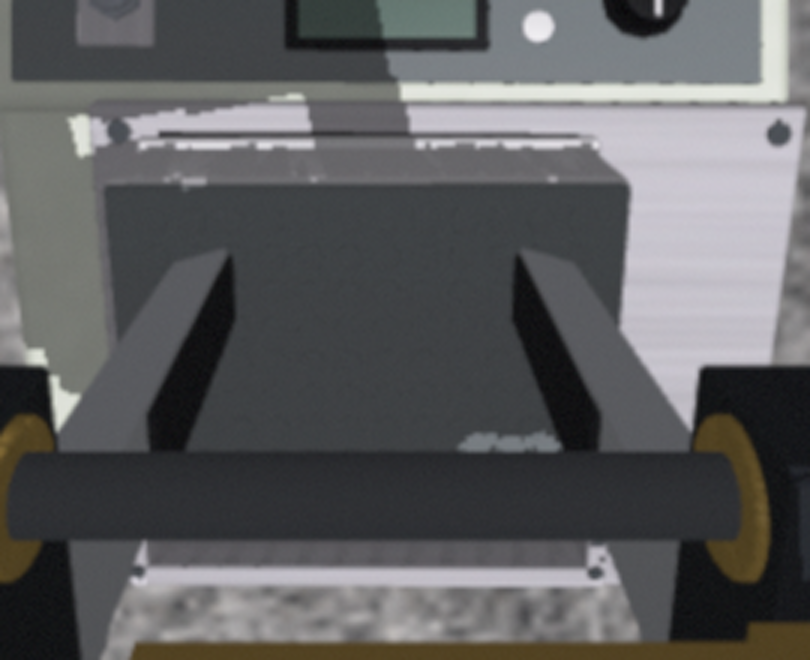

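View pics/s5.png

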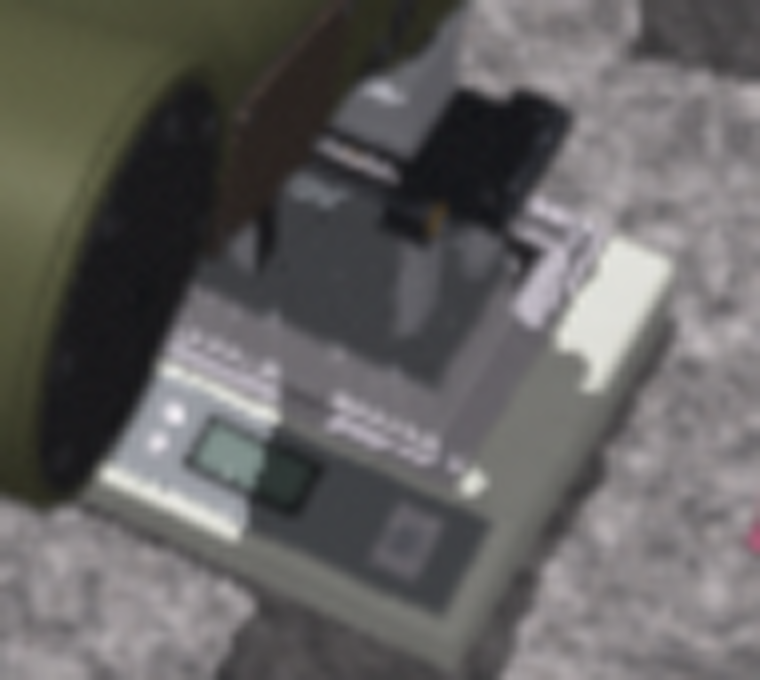

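```bash
python3 -c "
from h import *
from station import get_obs
c=load('w5')
def sh(p):
    c_,s=np.cos(P[2]),np.sin(P[2]);d=p[:2]-P[:2];return np.round([1e3*(c_*d[0]+s*d[1]),1e3*(-s*d[0]+c_*d[1]),1e3*p[2]],1)
for n,u,v,z in [('platform front',400,103,.062),('plate bottom front',370,148,.062),('plate top front L',107,185,.106),('top front R',628,183,.106),('tipL',232,258,.106),('tipL at tcp z',232,258,.078),('tipR',515,255,.078),('fence rear?',367,585,.076)]:
    print(n,sh(onz(c,(130+(u+.5)/3-.5,130+(v+.5)/3-.5),z)))
o=get_obs();print(o['ee_pos'],o['grip_width'],o['time_s'],proj(c,[o['ee_pos']]))
R=cv2.Rodrigues(c['rvec'])[0];print(sh(-R.T@np.ravel(c['tvec'])))
"
```

```text
platform front [-56.2   8.5  62. ]
plate bottom front [-43.2   0.   62. ]
plate top front L [-44.3 -60.7 106. ]
top front R [-44.8  60.  106. ]
tipL [-26.4 -32.6 106. ]
tipL at tcp z [-16.  -37.7  78. ]
tipR [-16.8  39.8  78. ]
fence rear? [92.5 -1.  76. ]
[ 0.53244258 -0.00596015  0.07786365] 0.0655256456509108 4.0833 [[253.34986144 211.53247669]]
[-93.7   0.9 287.4]
```

>>> {"fn": "servo_tool", "kwargs": {
  "moves": [
    [[0, 0, 0, 0, 0, -0.08, 0.3], [0, 0, 0, 0, 0, -0.14, 0.3], [0, 0, 0, 0.1, 0, -0.14, 0.6], [0, 0, 0, 0.13, 0, -0.14, 1], [0, 0, 0, 0.13, 0, -0.14, 1], [0, 0, 0, 0.13, 0, -0.14, 1], [0, 0, 0, 0.13, 0, -0.14, 1], [0, 0, 0, 0.13, 0, -0.14, 1], [0, 0, 0, 0.13, 0, -0.14, 1]]
  ]
}}

```text
time_s: 4.83
ee_pos: [0.4688, 0.0048, 0.1475]
eef_rot: [3.141, 0.001, 2.973]
force: [0.3, 0.0, 1.0]
grip_width: 0.0226
```

```bash
python3 -c "
from h import *
from station import camera,get_obs
c=camera('wrist');pickle.dump(c,open('pics/w6.pkl','wb'))
crop(c,130,100,390,300,3,'w6c')
c=camera('scene');crop(c,235,110,330,215,7,'s6');pickle.dump(c,open('pics/s6.pkl','wb'))
c=camera('top');crop(c,205,110,315,205,7,'t6');pickle.dump(c,open('pics/t6.pkl','wb'))
o=get_obs();print(o['force'],o['grip_width'],o['ee_pos']);smv([])
print(proj(load('s6'),[o['ee_pos']]),proj(load('t6'),[o['ee_pos']]))
"
```

```text
[ 0.31741512 -0.81038206  0.04806003] 0.01040810431011172 [0.46850349 0.0048509  0.1474995 ]
TCP in shaker mm [-84.3   0.3 147.5]
t 4.9833 p [0.4685 0.0049 0.1475] rot [3.1414e+00 7.0000e-04 2.9732e+00] F [ 0.32 -0.81  0.05] q [-0.07  0.15  1.78  0.    1.21 -1.47]
[[266.41036263 172.35464596]] [[258.78563859 181.32196763]]
```

View pics/w6c.png

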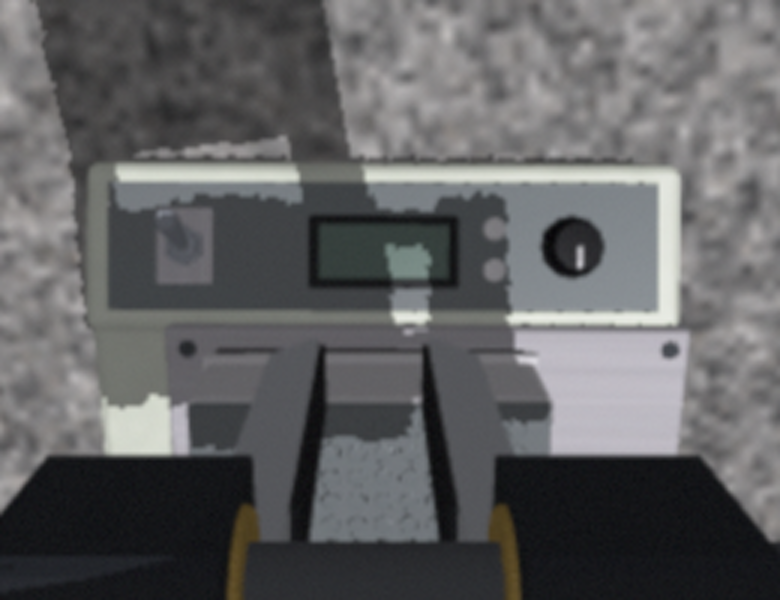

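View pics/s6.png

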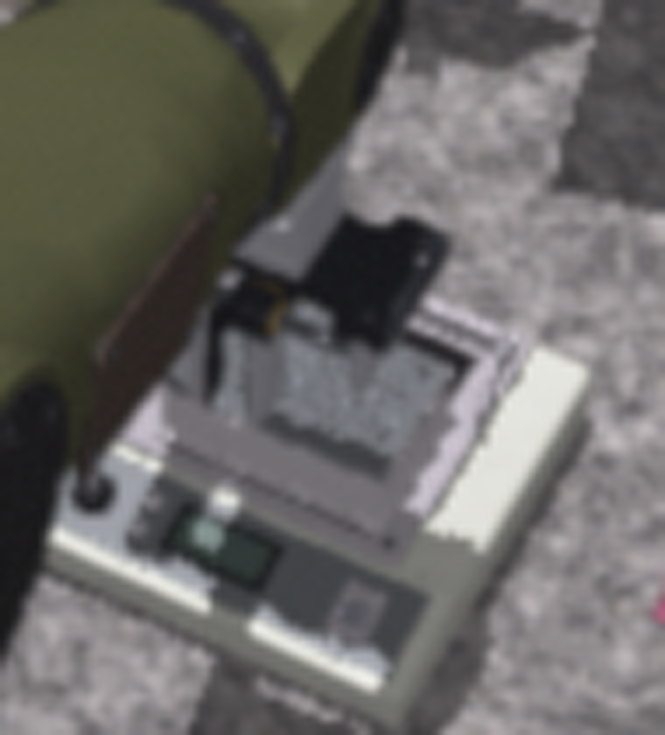

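```bash
python3 -c "
from h import *
s=load('s6');p=np.array([.46865,.0048,.1475])
import numpy as np
y=np.array([.168,.986,0])
for dz in (0,.01,.02,.03,.04):
  for k in (-1,1):
    q=proj(s,[p+k*y*.012+np.array([0,0,dz])])[0]; print(dz,k,((q-[235,110]+.5)*7).round())
"
python3 - <<'E'
import sys;sys.path.insert(0,'.')
E
python3 -c "
from h import *
crop(load('s6'),255,140,300,180,16,'s6b')
from station import camera
c=camera('wrist');crop(c,130,100,390,300,3,'w7c');c=camera('scene');pickle.dump(c,open('pics/s7.pkl','wb'));crop(c,250,135,300,180,15,'s7b')
from station import get_obs;print(get_obs()['grip_width'])"
```

```text
0 -1 [246. 450.]
0 1 [202. 430.]
0.01 -1 [246. 437.]
0.01 1 [202. 418.]
0.02 -1 [247. 425.]
0.02 1 [202. 405.]
0.03 -1 [247. 412.]
0.03 1 [202. 392.]
0.04 -1 [248. 400.]
0.04 1 [203. 380.]
0.002689488463380891
```

View pics/w7c.png

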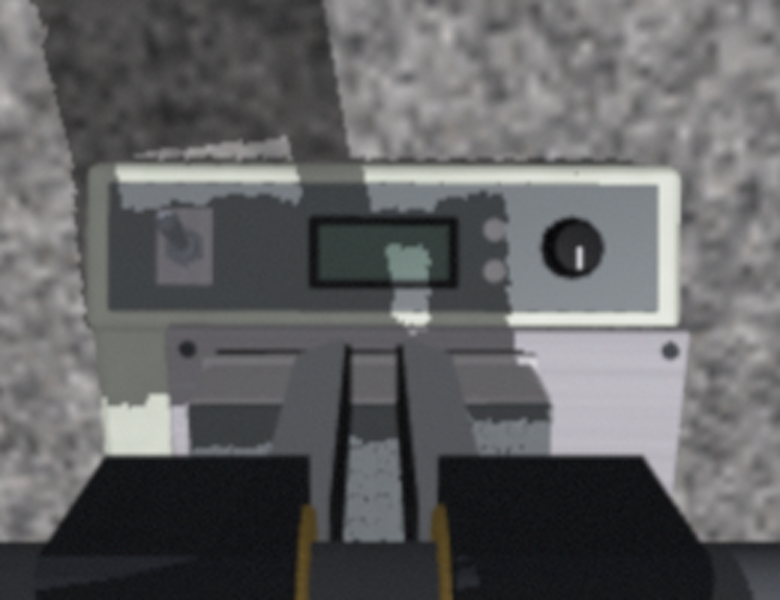

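View pics/s7b.png

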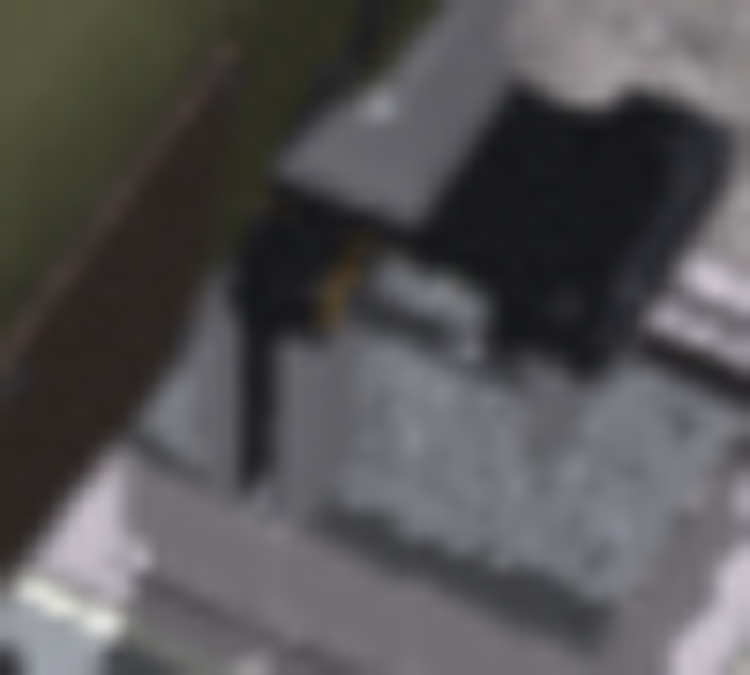

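```bash
python3 -c "
from h import *
smv([(-75,0,90),(-75,0,58)])"
```

```text
TCP in shaker mm [-84.5   0.3 147.6]
[0.0002, 0.0006, 0.0002] [-0.0188, -0.0006, 0.1153] rows>=1.4
[0.0002, 0.0006, 0.0002] [-0.0188, -0.0006, 0.1793] rows>=2.2
t 5.0833 p [0.4684 0.0049 0.1476] rot [3.1413e+00 1.0000e-03 2.9732e+00] F [-0.67  0.33 -0.61] q [-0.07  0.15  1.78  0.    1.21 -1.47]
```

>>> {"fn": "servo_tool", "kwargs": {
  "moves": [
    [[0, 0, 0, -0.0188, 0, 0.05, 0.3], [0, 0, 0, -0.0188, 0, 0.1, 0.3], [0, 0, 0, -0.0188, 0, 0.13, 0.3], [0, 0, 0, -0.0188, 0, 0.15, 0.3], [0, 0, 0, -0.0188, 0, 0.165, 0.3], [0, 0, 0, -0.0188, 0, 0.179, 0.3], [0, 0, 0, -0.0188, 0, 0.179, 0.3], [0, 0, 0, -0.0188, 0, 0.179, 0.3]]
  ]
}}

```text
time_s: 5.75
ee_pos: [0.478, 0.0033, 0.0585]
eef_rot: [3.141, 0.001, 2.973]
force: [0.3, -0.2, -0.4]
grip_width: 0.0524
```

```bash
python3 -c "
from h import *
smv([(-30,0,58),(-9,0,58)])
from station import camera
c=camera('wrist');pickle.dump(c,open('pics/w8.pkl','wb'))
crop(c,130,130,400,350,3,'w8c')
c=camera('scene');crop(c,235,110,330,215,7,'s8')
"
```

```text
TCP in shaker mm [-74.7   0.3  58.5]
[0.0002, 0.0009, 0.0002] [-0.0895, -0.0007, 0.0012] rows>=1.1
[0.0002, 0.0009, 0.0002] [-0.1315, -0.0007, 0.0013] rows>=1.6
t 5.75 p [0.478  0.0033 0.0585] rot [3.1413e+00 1.4000e-03 2.9732e+00] F [ 0.26 -0.18 -0.39] q [-0.07  0.28  1.85  0.    1.01 -1.47]
```

View pics/w8c.png

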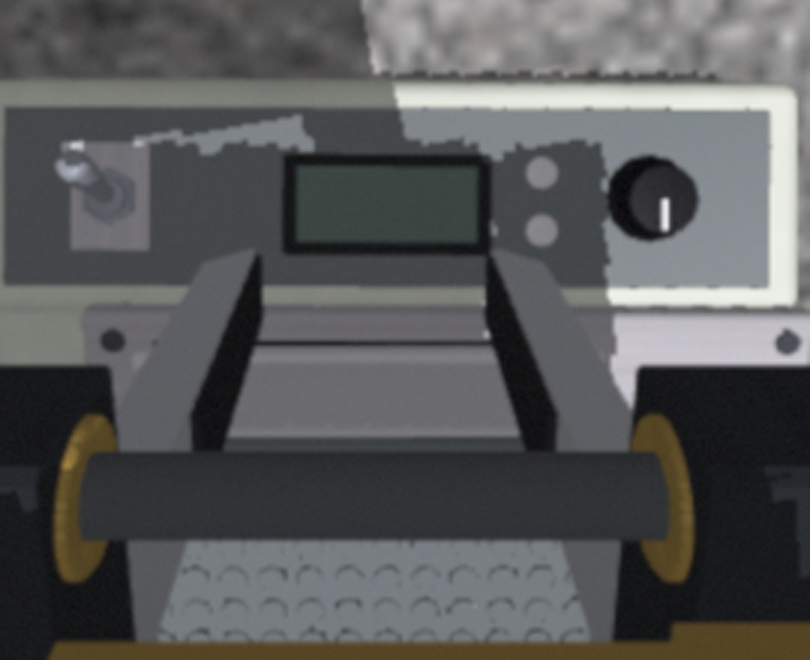

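View pics/s8.png

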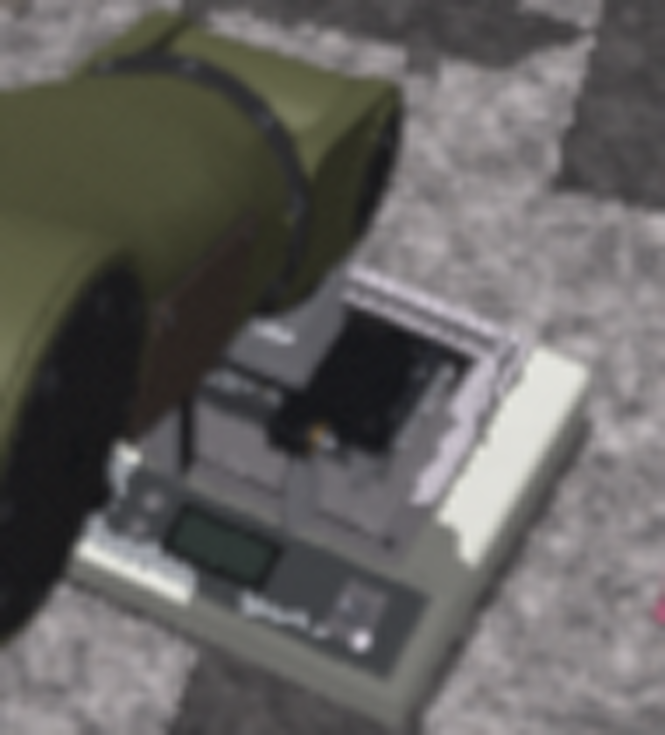

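>>> {"fn": "servo_tool", "kwargs": {
  "moves": [
    [[0, 0, 0, -0.012, 0, 0.001, 0.3], [0, 0, 0, -0.024, 0, 0.001, 0.3], [0, 0, 0, -0.034, 0, 0.001, 0.3], [0, 0, 0, -0.042, 0, 0.001, 0.3], [0, 0, 0, -0.05, 0, 0.001, 0.3], [0, 0, 0, -0.058, 0, 0.001, 0.3], [0, 0, 0, -0.066, 0, 0.001, 0.3], [0, 0, 0, -0.074, 0, 0.001, 0.3], [0, 0, 0, -0.082, 0, 0.001, 0.3]]
  ]
}}

```text
time_s: 6.6
ee_pos: [0.519, -0.0036, 0.0584]
eef_rot: [3.141, 0.002, 2.973]
force: [-2.6, 1.8, 1.9]
grip_width: 0.0659
```

```bash
python3 -c "
from h import *
smv([(-20,0,58),(-12,0,58),(-9,0,58)])
from station import camera
c=camera('wrist');pickle.dump(c,open('pics/w9.pkl','wb'))
crop(c,130,130,400,350,3,'w9c')
c=camera('scene');crop(c,235,110,330,215,7,'s9')
"
```

```text
TCP in shaker mm [-33.1   0.4  58.4]
[0.0002, 0.0014, 0.0003] [-0.0263, -0.0008, 0.0009] rows>=0.3
[0.0002, 0.0014, 0.0003] [-0.0423, -0.0008, 0.0009] rows>=0.5
[0.0002, 0.0014, 0.0003] [-0.0483, -0.0008, 0.001] rows>=0.6
t 6.6 p [ 0.519  -0.0036  0.0584] rot [3.1412e+00 2.2000e-03 2.9733e+00] F [-2.57  1.77  1.86] q [-0.08  0.36  1.73  0.    1.04 -1.48]
```

View pics/w9c.png

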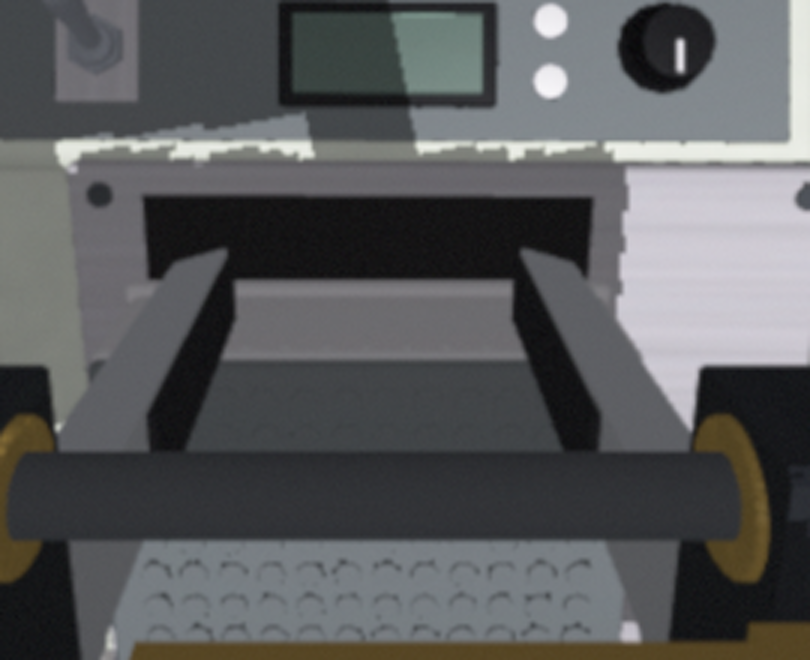

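View pics/s9.png

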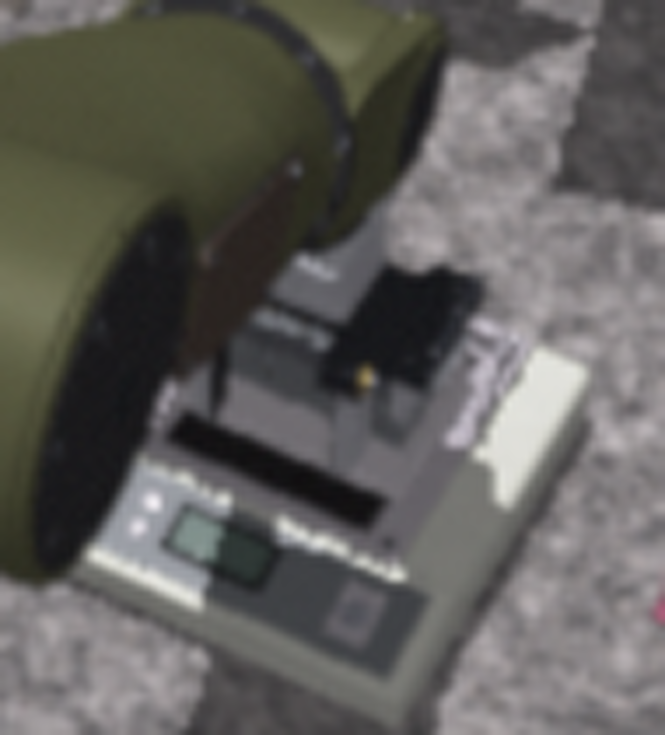

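>>> {"fn": "servo_tool", "kwargs": {
  "moves": [
    [[0, 0.001, 0, -0.01, 0, 0.001, 0.3], [0, 0.001, 0, -0.02, 0, 0.001, 0.3], [0, 0.001, 0, -0.028, 0, 0.001, 0.3], [0, 0.001, 0, -0.036, 0, 0.001, 0.3], [0, 0.001, 0, -0.041, 0, 0.001, 0.3]]
  ]
}}

```text
time_s: 7.12
ee_pos: [0.54, -0.0072, 0.0579]
eef_rot: [3.141, 0.001, 2.973]
force: [-2.2, 0.7, 1.5]
grip_width: 0.0658
```

```bash
python3 -c "
from h import *
smv([(-9,0,58),(-6,0,58)])
"
```

```text
TCP in shaker mm [-11.9   0.4  57.9]
[0.0002, 0.0008, 0.0002] [-0.0057, -0.0008, -0.0001] rows>=0.1
[0.0002, 0.0008, 0.0002] [-0.0117, -0.0008, -0.0001] rows>=0.1
t 7.1167 p [ 0.54   -0.0072  0.0579] rot [3.1412e+00 1.2000e-03 2.9732e+00] F [-2.18  0.67  1.49] q [-0.08  0.41  1.67  0.    1.06 -1.48]
```

>>> {"fn": "servo_tool", "kwargs": {
  "moves": [
    [[0, 0, 0, -0.003, 0, 0, 0.3], [0, 0, 0, -0.006, 0, 0, 0.3], [0, 0, 0, -0.006, 0, 0, 0.3]]
  ]
}}

```text
time_s: 7.37
ee_pos: [0.5428, -0.0077, 0.0579]
eef_rot: [3.141, 0.0, 2.973]
force: [-3.6, 1.3, 2.3]
grip_width: 0.0657
```

>>> {"fn": "servo_tool", "kwargs": {
  "moves": [
    [[0, 0, 0, -0.003, 0, 0, 0.3], [0, 0, 0, -0.006, 0, 0, 0.3], [0, 0, 0, -0.006, 0, 0, 0.3]]
  ]
}}

```text
time_s: 7.62
ee_pos: [0.5429, -0.0076, 0.0579]
eef_rot: [3.141, -0.007, 2.973]
force: [-26.2, 5.4, 18.4]
grip_width: 0.0657
```

>>> {"fn": "servo_tool", "kwargs": {
  "moves": [
    [[0, 0, 0, 0.01, 0, 0, 0.3], [0, 0, 0, 0.04, 0, 0, 0.3], [0, 0, 0, 0.1, 0, -0.02, 0.3], [0, 0, 0, 0.12, 0, -0.1, 0.3], [0, 0, 0, 0.12, 0, -0.18, 0.6], [0, 0, 0, 0.12, 0, -0.26, 1], [0, 0, 0, 0.12, 0, -0.34, 1], [0, 0, 0, 0.0, 0, -0.44, 1], [0, 0, 0, 0.0, 0, -0.48, 1], [0, 0, 0, 0.0, 0, -0.48, 1], [0, 0, 0, 0.0, 0, -0.48, 1]]
  ]
}}

```text
time_s: 8.53
ee_pos: [0.5462, -0.0083, 0.2999]
eef_rot: [3.141, -0.003, 2.972]
force: [0.0, 0.2, -0.8]
grip_width: 0.0226
```

```bash
python3 -c "
from h import *
smv([])
from station import camera
c=camera('wrist');pickle.dump(c,open('pics/w10.pkl','wb'))
crop(c,180,90,380,240,4,'w10c')
c=camera('scene');crop(c,225,110,330,215,7,'s10')
"
```

```text
TCP in shaker mm [ -5.5   0.4 299.9]
t 8.5333 p [ 0.5462 -0.0083  0.2999] rot [ 3.1410e+00 -2.7000e-03  2.9724e+00] F [ 0.02  0.19 -0.78] q [-0.08  0.23  1.32  0.    1.59 -1.48]
```

View pics/w10c.png

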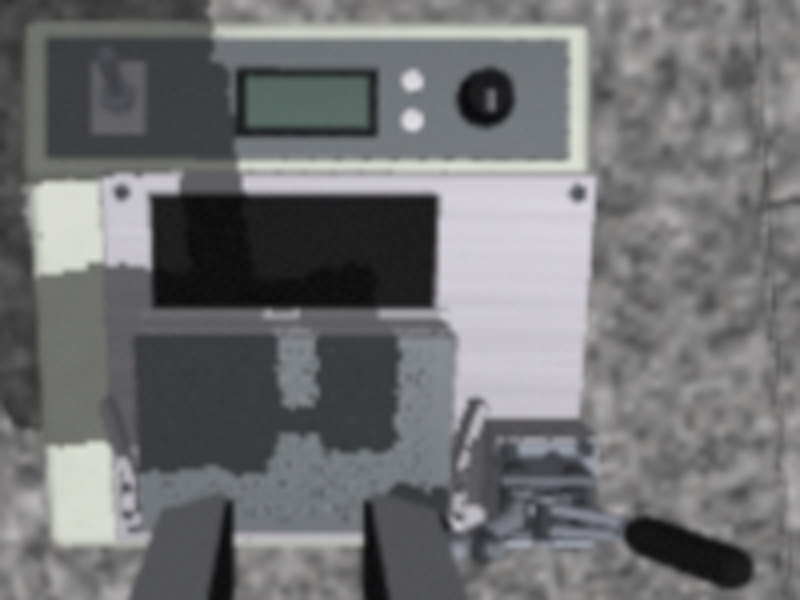

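View pics/s10.png

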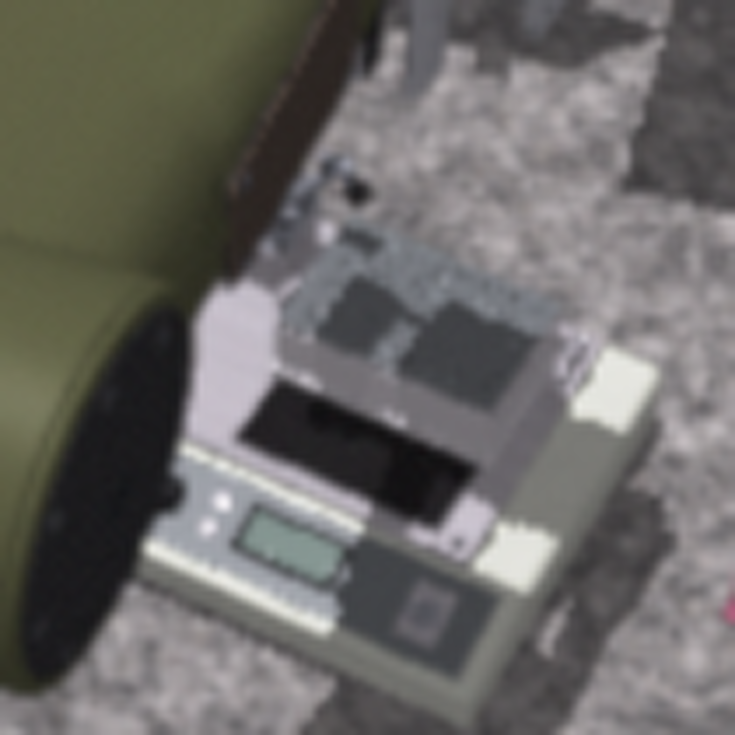

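```bash
python3 -c "
from h import *
c=load('w10')
def sh(p):
    c_,s=np.cos(P[2]),np.sin(P[2]);d=p[:2]-P[:2];return np.round([1e3*(c_*d[0]+s*d[1]),1e3*(-s*d[0]+c_*d[1]),1e3*p[2]],1)
B=lambda u,v:(180+(u+.5)/4-.5,90+(v+.5)/4-.5)
for n,u,v,z in [('plat L',105,178,.062),('plat R',595,178,.062),('plate bot fr',290,311,.062),('topfrL',136,334,.106),('topfrR',455,333,.106),('toprearL',150,528,.106),('lever tip',751,573,.181)]:
  print(n,sh(onz(c,B(u,v),z)))
smv([(66,185,300)])
"
```

```text
plat L [-54.  -77.1  62. ]
plat R [-53.8 121.9  62. ]
plate bot fr [ 0.8 -2.1 62. ]
topfrL [  1.8 -60.3 106. ]
topfrR [  1.5  60.8 106. ]
toprearL [ 80.4 -57.8 106. ]
lever tip [ 66.8 149.6 181. ]
TCP in shaker mm [ -7.6   0.4 296.8]
[0.0002, -0.0051, -0.0001] [-0.1471, 0.3691, -0.0075] rows>=4.8
t 8.6333 p [ 0.5442 -0.0079  0.2968] rot [ 3.1413 -0.0079  2.9727] F [-0.31  0.17  0.13] q [-0.08  0.23  1.33  0.    1.58 -1.48]
```

```bash
python3 -c "
from h import *
t=load('top0')
for z in (.3,.45,.6): print(onz(t,(262,52),z),onz(t,(150,60),z))
s=load('scene0')
print(tri([t,s],[(178,107),(213,112)]))
smv([(66,190,297),(66,190,137)])
"
```

```text
[ 0.87325706 -0.00887763  0.3       ] [0.85168311 0.35667297 0.3       ]
[ 0.80725666 -0.00564039  0.45      ] [0.78806224 0.31959138 0.45      ]
[ 0.74125627 -0.00240315  0.6       ] [0.72444136 0.28250978 0.6       ]
[0.77664442 0.32390915 0.01586713]
TCP in shaker mm [ -7.6   0.4 296.8]
[0.0002, -0.0051, -0.0001] [-0.1471, 0.3791, -0.0015] rows>=4.9
[0.0002, -0.0051, -0.0001] [-0.1497, 0.3791, 0.3185] rows>=6.2
t 8.6333 p [ 0.5442 -0.0079  0.2968] rot [ 3.1413 -0.0079  2.9727] F [-0.31  0.17  0.13] q [-0.08  0.23  1.33  0.    1.58 -1.48]
```

>>> {"fn": "servo_tool", "kwargs": {
  "moves": [
    [[0, 0, 0, -0.02, 0.08, 0.05, 1], [0, 0, 0, -0.05, 0.15, 0.1, 1], [0, 0, 0, -0.08, 0.22, 0.14, 1], [0, 0, 0, -0.11, 0.3, 0.15, 1], [0, 0, 0, -0.147, 0.379, 0.15, 1], [0, -0.005, 0, -0.148, 0.379, 0.15, 1], [0, -0.005, 0, -0.148, 0.379, 0.15, 1], [0, -0.005, 0, -0.149, 0.379, 0.22, 1], [0, -0.005, 0, -0.149, 0.379, 0.28, 1], [0, -0.005, 0, -0.1497, 0.379, 0.3185, 1], [0, -0.005, 0, -0.1497, 0.379, 0.3185, 1], [0, -0.005, 0, -0.1497, 0.379, 0.3185, 1]]
  ]
}}

```text
time_s: 9.63
ee_pos: [0.6477, 0.1658, 0.1367]
eef_rot: [-3.141, -0.002, 2.972]
force: [0.6, -0.2, 0.9]
grip_width: 0.0004
```

```bash
python3 -c "
from h import *
smv([(66,170,137),(66,128,137)])
from station import camera,get_obs
c=camera('wrist');pickle.dump(c,open('pics/w11.pkl','wb'))
crop(c,80,100,400,340,2.5,'w11c')
c=camera('top');pickle.dump(c,open('pics/t11.pkl','wb'));crop(c,195,110,305,200,7,'t11')
c=camera('scene');pickle.dump(c,open('pics/s11.pkl','wb'));crop(c,225,90,330,195,7,'s11');print(get_obs()['grip_width'])
"
```

```text
TCP in shaker mm [ 65.3 189.1 136.7]
[-0.0003, -0.0011, -0.0004] [-0.0015, -0.0381, -0.0005] rows>=0.5
[-0.0003, -0.0011, -0.0004] [-0.0016, -0.1221, -0.0005] rows>=1.5
t 9.6333 p [0.6477 0.1658 0.1367] rot [-3.1411e+00 -1.7000e-03  2.9722e+00] F [ 0.64 -0.16  0.86] q [ 0.2   0.6   1.19  0.    1.36 -1.21]
0.00041545468713925576
```

View pics/w11c.png

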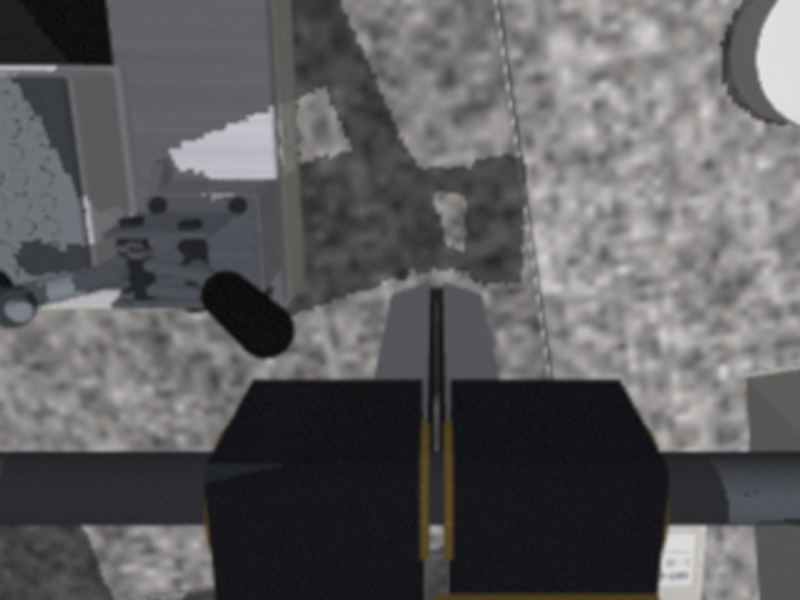

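View pics/s11.png

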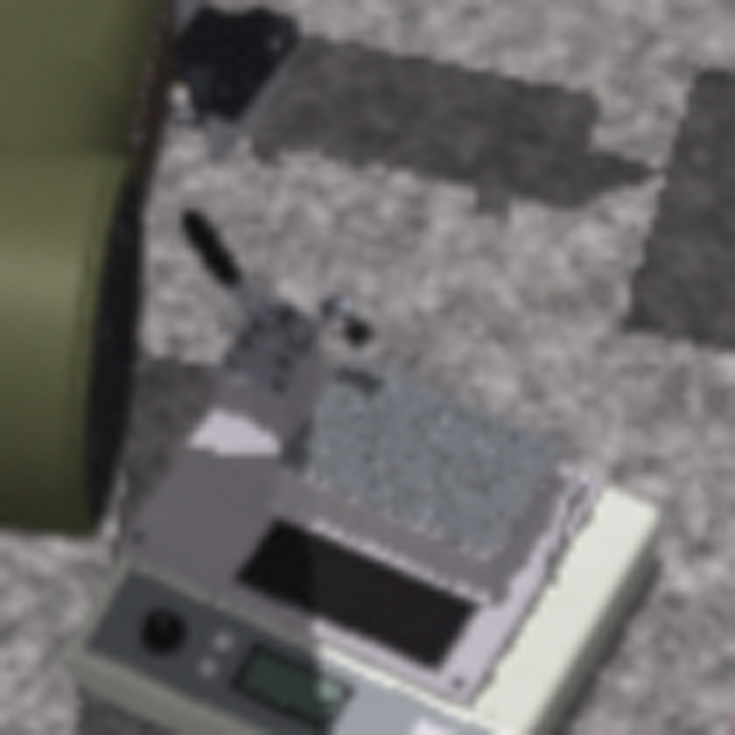

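View pics/t11.png

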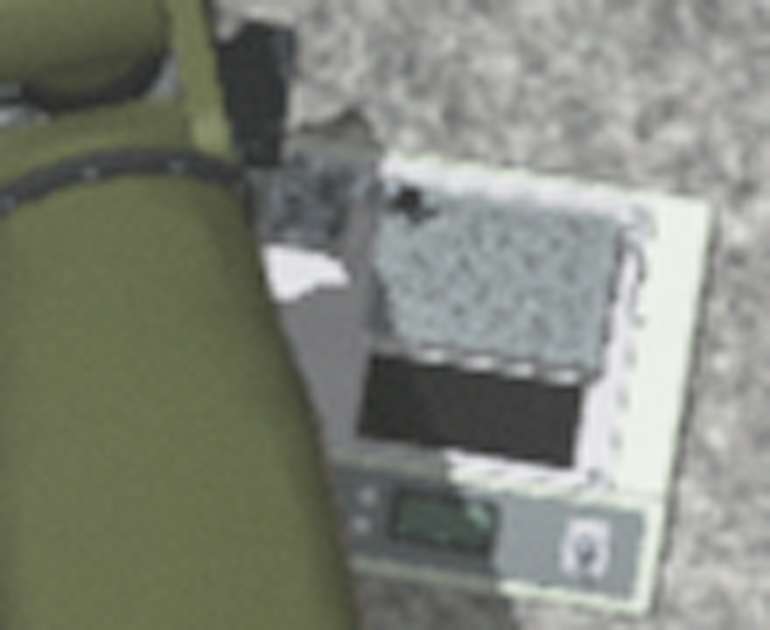

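```bash
python3 -c "
from h import *
c=load('w11')
def sh(p):
    c_,s=np.cos(P[2]),np.sin(P[2]);d=p[:2]-P[:2];return np.round([1e3*(c_*d[0]+s*d[1]),1e3*(-s*d[0]+c_*d[1]),1e3*p[2]],1)
for u,v in [(270,332),(288,340)]: print(sh(onz(c,(80+(u+.5)/2.5-.5,100+(v+.5)/2.5-.5),.181)))
t=[(u,v) for u,v in [(395,285),(480,285)]]
for u,v in t: print(sh(onz(c,(80+(u+.5)/2.5-.5,100+(v+.5)/2.5-.5),.1367+.029)))
"
```

```text
[ 65.  145.9 181. ]
[ 67.3 150.5 181. ]
[ 57.4 178.1 165.7]
[ 57.4 202.1 165.7]
```

>>> {"fn": "servo_tool", "kwargs": {
  "moves": [
    [[0, 0, 0, 0, -0.015, 0, 1], [0, 0, 0, 0, -0.03, 0, 1], [0, 0, 0, 0, -0.04, 0, 1], [0, 0, 0, 0, -0.05, 0, 1], [0, 0, 0, 0, -0.06, 0, 1], [0, 0, 0, 0, -0.07, 0, 1], [0, 0, 0, 0, -0.08, 0, 1]]
  ]
}}

```text
time_s: 10.37
ee_pos: [0.6439, 0.1309, 0.144]
eef_rot: [3.132, 0.009, 2.974]
force: [-6.6, 29.5, 38.9]
grip_width: 0.0006
```

```bash
python3 -c "
from h import *
smv([(66,134,137),(66,128,137)])
from station import camera
c=camera('wrist');crop(c,80,100,400,340,2.5,'w12c')
"
```

```text
TCP in shaker mm [ 67.3 154.  144. ]
[0.0064, 0.0057, 0.0009] [0.0029, -0.0401, 0.0135] rows>=0.5
[0.0064, 0.0057, 0.0009] [0.0029, -0.0521, 0.0134] rows>=0.6
t 10.3667 p [0.6439 0.1309 0.144 ] rot [3.1316 0.0089 2.9742] F [-6.57 29.53 38.87] q [ 0.14  0.56  1.23  0.01  1.34 -1.26]
```

View pics/w12c.png

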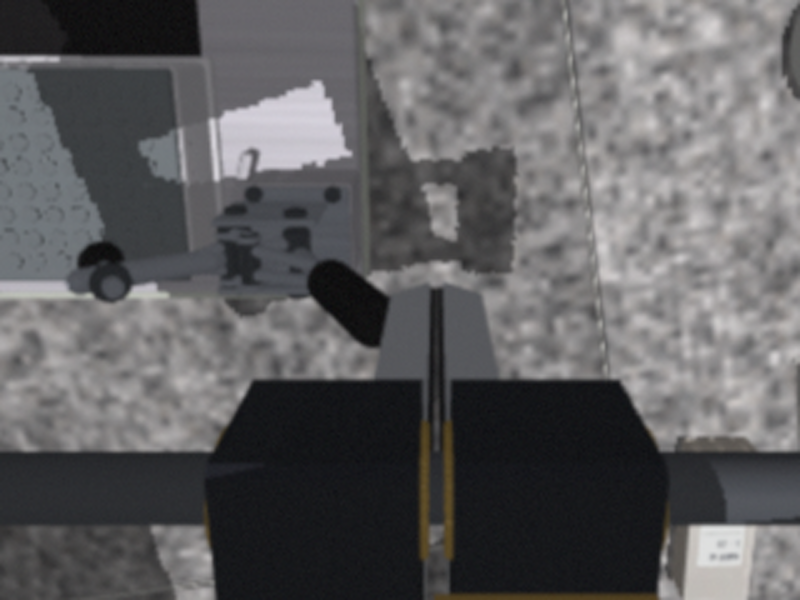

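>>> {"fn": "servo_tool", "kwargs": {
  "moves": [
    [[0, 0, 0, 0, 0.02, 0, 1], [0, 0, 0, 0, 0.05, 0, 1], [0.006, 0.006, 0, 0.003, 0.07, 0, 1], [0.006, 0.006, 0, 0.003, 0.07, 0.02, 1], [0.006, 0.006, 0, 0.003, 0.07, 0.048, 1], [0.006, 0.006, 0, 0.003, 0.07, 0.048, 1]]
  ]
}}

```text
time_s: 10.92
ee_pos: [0.6469, 0.165, 0.1165]
eef_rot: [-3.14, -0.006, 2.975]
force: [-1.3, 0.8, -0.5]
grip_width: 0.0006
```

```bash
python3 -c "
from h import *
smv([(66,170,120),(66,138,120)])
from station import camera
c=camera('wrist');pickle.dump(c,open('pics/w13.pkl','wb'));crop(c,80,100,400,340,2.5,'w13c')
c=camera('scene');crop(c,225,90,330,195,7,'s13')
"
```

```text
TCP in shaker mm [ 64.6 188.1 116.5]
[-0.0013, -0.0036, 0.0011] [-0.0027, -0.0362, -0.007] rows>=0.4
[-0.0013, -0.0036, 0.0011] [-0.0026, -0.1002, -0.0069] rows>=1.2
t 10.9167 p [0.6469 0.165  0.1165] rot [-3.1395 -0.0056  2.9745] F [-1.34  0.78 -0.45] q [ 0.19  0.62  1.21  0.    1.32 -1.21]
```

View pics/w13c.png

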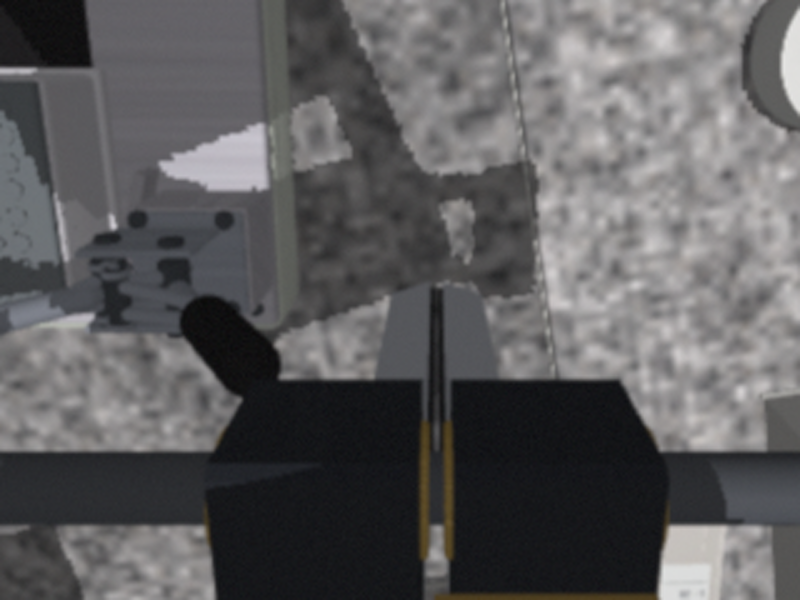

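View pics/s13.png

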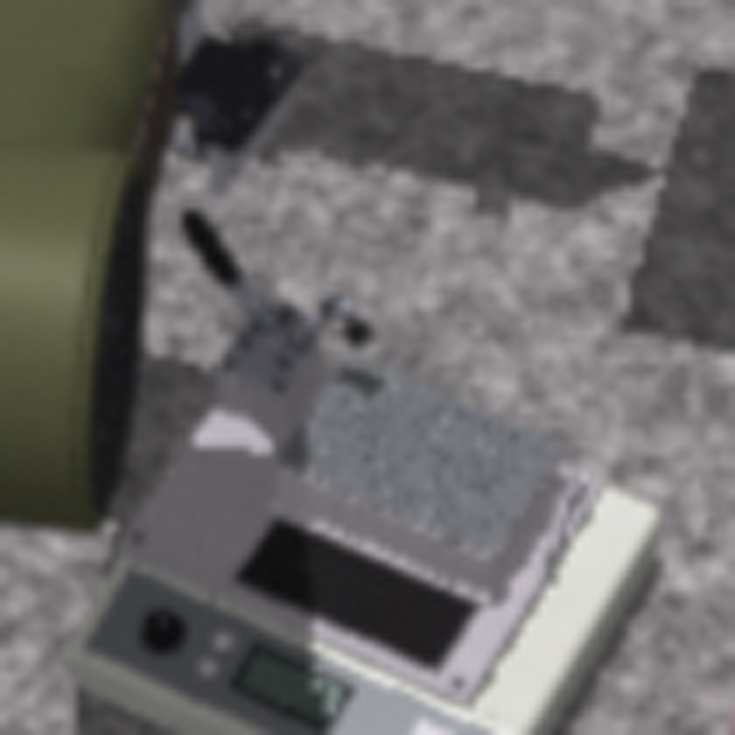

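>>> {"fn": "servo_tool", "kwargs": {
  "moves": [
    [[0, -0.003, 0, -0.003, -0.02, 0, 1], [0, -0.003, 0, -0.003, -0.032, 0, 1], [0, -0.003, 0, -0.003, -0.039, -0.006, 1], [0, -0.003, 0, -0.003, -0.046, -0.011, 1], [0, -0.003, 0, -0.003, -0.053, -0.015, 1], [0, -0.003, 0, -0.003, -0.06, -0.019, 1]]
  ]
}}

```text
time_s: 11.52
ee_pos: [0.6451, 0.1361, 0.1309]
eef_rot: [3.139, 0.005, 2.974]
force: [0.6, 11.2, 9.6]
grip_width: 0.0004
```

```bash
python3 -c "
from h import *
smv([(66,151,129.5),(66,144,132),(66,138,134),(66,133,135)])
from station import camera
c=camera('wrist');crop(c,80,100,400,340,2.5,'w14c')
"
```

```text
TCP in shaker mm [ 67.7 159.3 130.9]
[0.0015, 0.0031, 0.001] [0.0034, -0.0167, 0.0027] rows>=0.2
[0.0015, 0.0031, 0.001] [0.0034, -0.0307, -0.0023] rows>=0.4
[0.0015, 0.0031, 0.001] [0.0034, -0.0426, -0.0063] rows>=0.5
[0.0015, 0.0031, 0.001] [0.0034, -0.0526, -0.0084] rows>=0.6
t 11.5167 p [0.6451 0.1361 0.1309] rot [3.1392 0.0048 2.9744] F [ 0.57 11.21  9.63] q [ 0.15  0.58  1.23  0.    1.32 -1.25]
```

View pics/w14c.png

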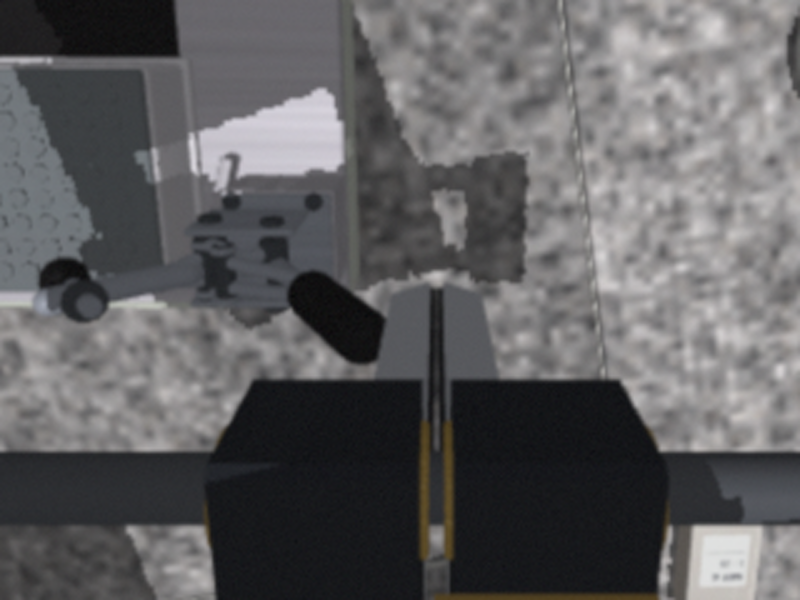

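>>> {"fn": "servo_tool", "kwargs": {
  "moves": [
    [[0, 0.002, 0, 0.003, -0.009, -0.006, 1], [0, 0.003, 0, 0.003, -0.0167, -0.01, 1], [0, 0.003, 0, 0.003, -0.024, -0.014, 1], [0, 0.003, 0, 0.003, -0.031, -0.018, 1]]
  ]
}}

```text
time_s: 11.9
ee_pos: [0.6413, 0.1201, 0.141]
eef_rot: [3.139, 0.002, 2.974]
force: [0.6, 1.2, 0.7]
grip_width: 0.0003
```

```bash
python3 -c "
from h import *
smv([(66,144,140),(66,138,142),(66,133,143)])
from station import camera
c=camera('wrist');crop(c,80,100,400,340,2.5,'w15c')
"
```

```text
TCP in shaker mm [ 66.6 142.9 141. ]
[0.0015, 0.0011, 0.0008] [0.0013, 0.0022, 0.0021] rows>=0.0
[0.0015, 0.0011, 0.0008] [0.0013, -0.0098, -0.0019] rows>=0.1
[0.0015, 0.0011, 0.0008] [0.0013, -0.0198, -0.004] rows>=0.2
t 11.9 p [0.6413 0.1201 0.141 ] rot [3.1392e+00 1.8000e-03 2.9742e+00] F [0.62 1.18 0.74] q [ 0.13  0.56  1.24  0.    1.34 -1.28]
```

View pics/w15c.png

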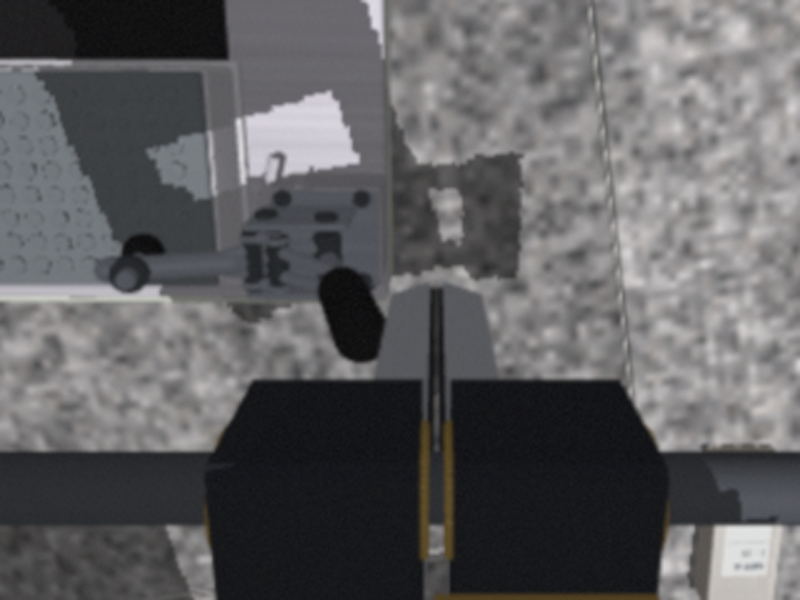

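>>> {"fn": "servo_tool", "kwargs": {
  "moves": [
    [[0, 0.001, 0, 0.001, -0.008, -0.002, 1], [0, 0.001, 0, 0.001, -0.016, -0.003, 1], [0, 0.001, 0, 0.001, -0.024, -0.004, 1], [0, 0.001, 0, 0.001, -0.032, -0.005, 1], [0, 0.001, 0, 0.001, -0.032, -0.005, 1]]
  ]
}}

```text
time_s: 12.37
ee_pos: [0.638, 0.1027, 0.1435]
eef_rot: [3.14, -0.0, 2.973]
force: [0.3, -1.0, -0.7]
grip_width: 0.0003
```

```bash
python3 -c "
from h import *
smv([])
from station import camera
c=camera('wrist');crop(c,80,100,400,340,2.5,'w16c')
"
```

```text
TCP in shaker mm [ 66.3 125.2 143.5]
t 12.3667 p [0.638  0.1027 0.1435] rot [ 3.1401e+00 -2.0000e-04  2.9730e+00] F [ 0.33 -1.01 -0.71] q [ 0.1   0.54  1.26  0.    1.34 -1.3 ]
```

View pics/w16c.png

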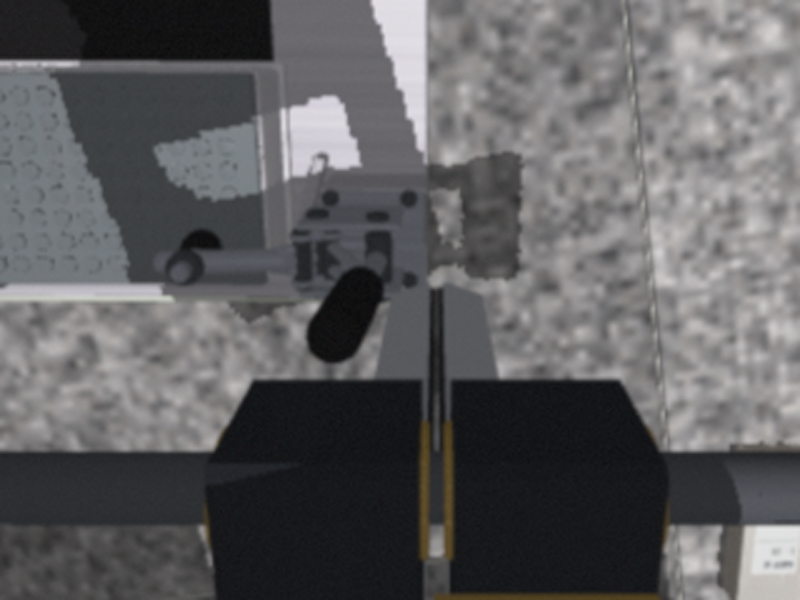

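>>> {"fn": "servo_tool", "kwargs": {
  "moves": [
    [[0, 0, 0, 0, 0.03, 0, 1], [0, 0, 0, 0, 0.08, 0, 1], [0, 0, 0, 0, 0.08, -0.08, 1], [0, 0, 0, 0, 0.08, -0.16, 1], [0, 0, 0, 0.04, 0.06, -0.2, 1], [0, 0, 0, 0.1, 0, -0.2, 1], [0, 0, 0, 0.16, -0.07, -0.2, 1], [0, 0, 0, 0.22, -0.14, -0.2, 1], [0, 0, 0, 0.28, -0.2, -0.2, 1], [0, 0, 0, 0.34, -0.27, -0.2, 1], [0, 0, 0, 0.4, -0.33, -0.2, 1], [0, 0, 0, 0.4, -0.39, -0.2, 1]]
  ]
}}

```text
time_s: 13.42
ee_pos: [0.4062, -0.054, 0.2436]
eef_rot: [3.14, 0.001, 2.975]
force: [1.6, -0.1, 0.8]
grip_width: 0.0005
```

```bash
python3 -c "
from h import *
smv([(-135,-72,100),(-135,-72,40)])
from station import camera
c=camera('wrist');pickle.dump(c,open('pics/w17.pkl','wb'));crop(c,130,130,400,330,3,'w17c')
c=camera('scene');crop(c,225,110,330,215,7,'s17');pickle.dump(c,open('pics/s17.pkl','wb'))
c=camera('top');crop(c,205,110,305,200,7,'t17')
"
```

```text
TCP in shaker mm [-135.9  -68.2  243.6]
[0.0012, 0.0004, 0.0016] [-0.0016, -0.0082, 0.2872] rows>=3.4
[0.0012, 0.0004, 0.0016] [-0.0015, -0.0084, 0.4072] rows>=4.9
t 13.4167 p [ 0.4062 -0.054   0.2436] rot [3.1397e+00 6.0000e-04 2.9753e+00] F [ 1.57 -0.07  0.78] q [-0.22 -0.07  1.78  0.    1.43 -1.63]
```

View pics/w17c.png

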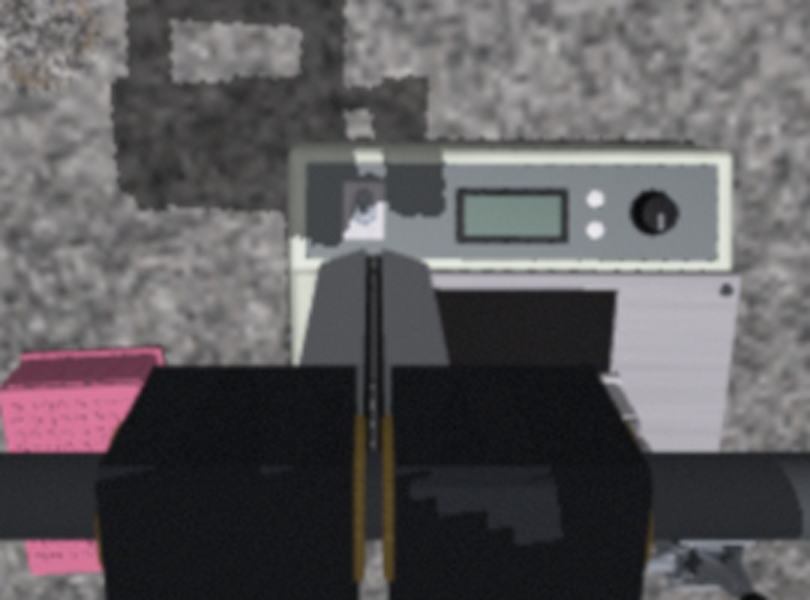

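View pics/s17.png

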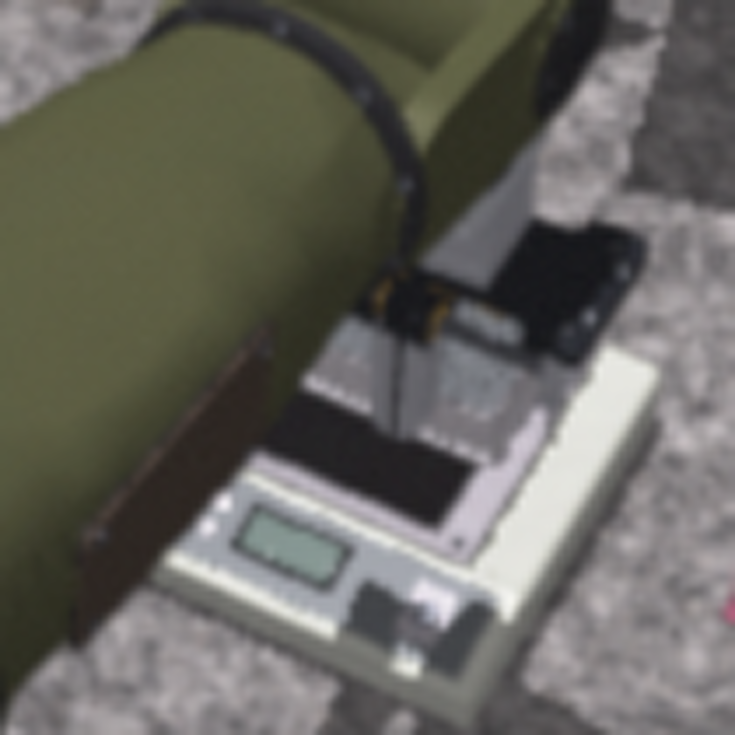

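View pics/t17.png

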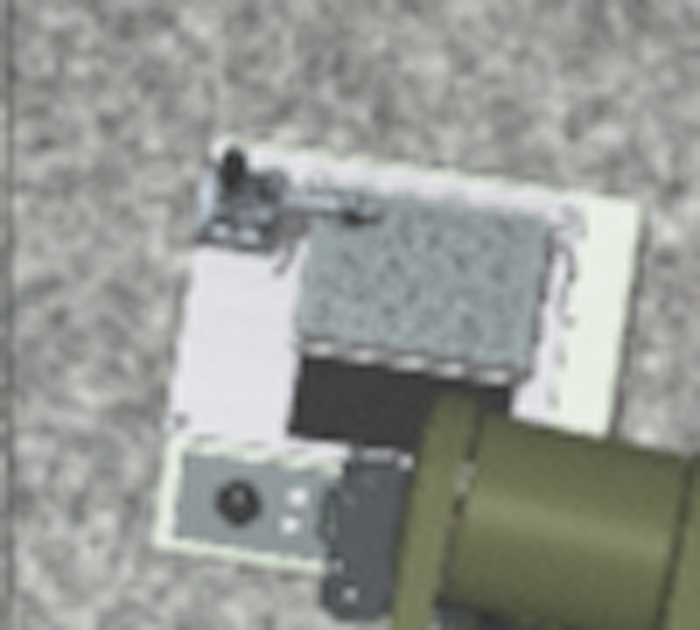

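```bash
python3 -c "
from h import *
c=load('w17')
def sh(p):
    c_,s=np.cos(P[2]),np.sin(P[2]);d=p[:2]-P[:2];return np.round([1e3*(c_*d[0]+s*d[1]),1e3*(-s*d[0]+c_*d[1]),1e3*p[2]],1)
f=lambda u,v:(130+(u+.5)/3-.5,130+(v+.5)/3-.5)
print(sh(onz(c,f(364,192),.076)),sh(onz(c,f(364,210),.05)),sh(onz(c,f(715,160),.04)))
crop(c,235,175,275,215,16,'w17sw')
"
```

```text
[-102.9  -71.7   76. ] [-85.9 -71.9  50. ] [-110.5  111.9   40. ]
```

View pics/w17sw.png

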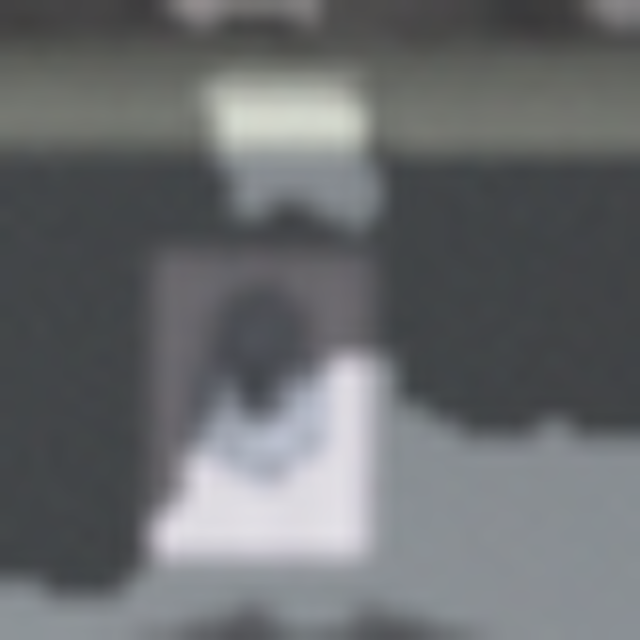

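>>> {"fn": "servo_tool", "kwargs": {
  "moves": [
    [[0.001, 0, 0.0016, 0.006, -0.008, 0.07, 1], [0.001, 0, 0.0016, 0.006, -0.008, 0.14, 1], [0.001, 0, 0.0016, 0.002, -0.008, 0.21, 1], [0.001, 0, 0.0016, -0.002, -0.008, 0.28, 1], [0.001, 0, 0.0016, -0.006, -0.008, 0.34, 1], [0.001, 0, 0.0016, -0.008, -0.008, 0.39, 1], [0.001, 0, 0.0016, -0.008, -0.008, 0.418, 1], [0.001, 0, 0.0016, -0.008, -0.008, 0.418, 1], [0.001, 0, 0.0016, -0.008, -0.008, 0.418, 1]]
  ]
}}

```text
time_s: 14.32
ee_pos: [0.4121, -0.0595, 0.0348]
eef_rot: [3.141, -0.0, 2.968]
force: [0.3, -0.9, 0.7]
grip_width: 0.0008
```

```bash
python3 -c "
from h import *
smv([(-115,-72,34),(-97,-72,34)])
from station import camera
c=camera('wrist');pickle.dump(c,open('pics/w18.pkl','wb'));crop(c,180,160,330,270,5,'w18c')
c=camera('scene');crop(c,235,140,325,215,8,'s18')
"
```

```text
TCP in shaker mm [-129.2  -72.6   34.8]
[0.0001, -0.0001, -0.0029] [-0.0283, 0.0014, 0.0015] rows>=0.3
[0.0001, -0.0001, -0.0029] [-0.0643, 0.0015, 0.0015] rows>=0.8
t 14.3167 p [ 0.4121 -0.0595  0.0348] rot [ 3.1414e+00 -1.0000e-04  2.9683e+00] F [ 0.32 -0.88  0.74] q [-0.23  0.2   2.02  0.    0.92 -1.63]
```

View pics/w18c.png

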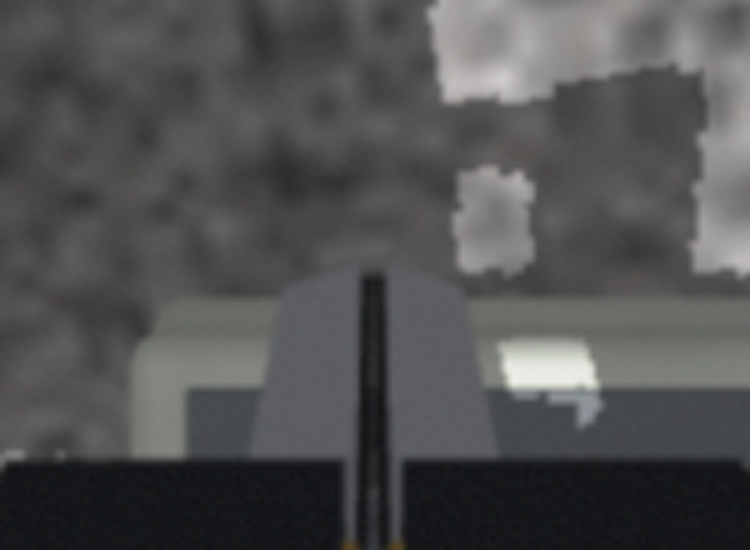

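View pics/s18.png

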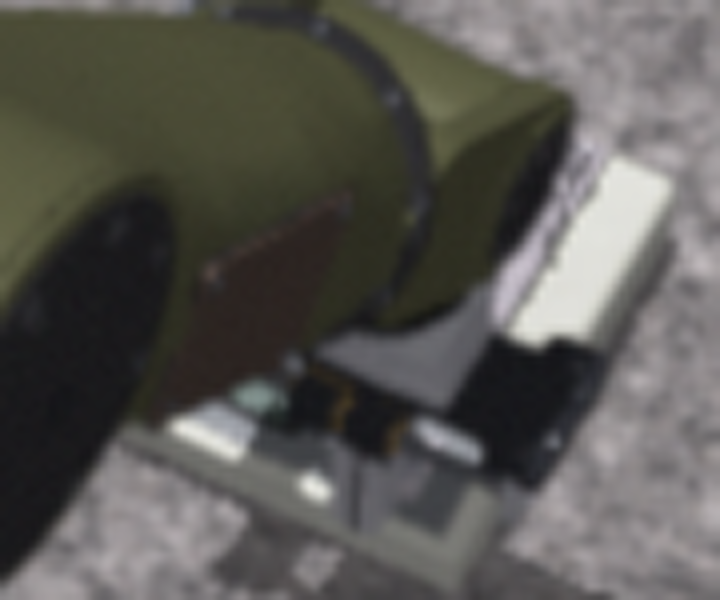

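>>> {"fn": "servo_tool", "kwargs": {
  "moves": [
    [[0, 0, -0.003, -0.012, 0.001, 0.001, 1], [0, 0, -0.003, -0.024, 0.001, 0.001, 1], [0, 0, -0.003, -0.034, 0.001, 0.001, 1], [0, 0, -0.003, -0.042, 0.001, 0.001, 1], [0, 0, -0.003, -0.05, 0.001, 0.001, 1]]
  ]
}}

```text
time_s: 14.83
ee_pos: [0.4381, -0.064, 0.0356]
eef_rot: [-3.142, 0.003, 2.972]
force: [0.3, -0.3, 0.6]
grip_width: 0.0002
```

>>> {"fn": "servo_tool", "kwargs": {
  "moves": [
    [[0, 0, 0, -0.006, 0, 0, 1], [0, 0, 0, -0.012, 0, 0, 1], [0, 0, 0, -0.012, 0, 0, 1]]
  ]
}}

```text
time_s: 15.08
ee_pos: [0.4426, -0.0649, 0.0353]
eef_rot: [-3.142, -0.001, 2.972]
force: [-11.9, 0.6, 9.4]
grip_width: 0.0005
```

```bash
python3 -c "
from h import *
smv([(-97,-72,34)])
from station import camera
c=camera('wrist');crop(c,180,160,330,270,5,'w19c')
"
```

```text
TCP in shaker mm [-98.2 -72.8  35.3]
[-0.0001, -0.0009, -0.0003] [-0.0024, 0.0016, 0.0026] rows>=0.0
t 15.0833 p [ 0.4426 -0.0649  0.0353] rot [-3.1415e+00 -1.5000e-03  2.9725e+00] F [-11.86   0.6    9.4 ] q [-0.23  0.26  1.94 -0.    0.94 -1.63]
```

View pics/w19c.png

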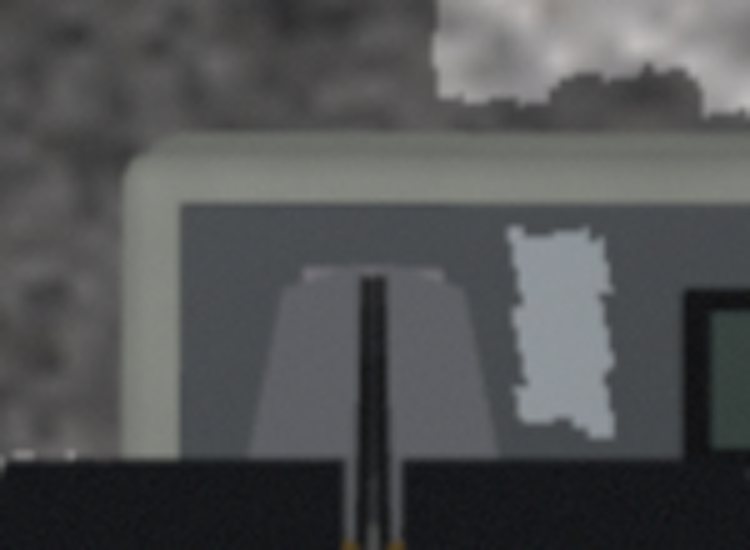

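>>> {"fn": "servo_tool", "kwargs": {
  "moves": [
    [[0, 0, 0, 0.02, 0, 0, 1], [0, 0, 0, 0.06, 0, 0, 1], [0, 0, 0, 0.08, 0, -0.04, 1], [0, 0, 0, 0.08, 0, -0.12, 1], [0, 0, 0, 0.08, 0, -0.2, 1], [0, 0, 0, 0.08, 0, -0.28, 1], [0, 0, 0, 0.08, 0.02, -0.36, 1], [0, 0, 0, 0.08, 0.06, -0.4, 1], [0, 0, 0, 0.0, 0.1, -0.44, 1], [0, 0, 0, -0.06, 0.12, -0.48, 1], [0, 0, 0, -0.1, 0.14, -0.5, 1], [0, 0, 0, -0.14, 0.14, -0.52, 1]]
  ]
}}

```text
time_s: 16.13
ee_pos: [0.5255, -0.0062, 0.2961]
eef_rot: [3.141, 0.0, 2.974]
force: [-0.8, -0.1, -0.8]
grip_width: 0.0004
```

```bash
python3 -c "
from h import *
smv([])
from station import camera
c=camera('wrist');pickle.dump(c,open('pics/w20.pkl','wb'));crop(c,130,90,400,280,2.9,'w20c')
c=camera('top');crop(c,205,110,305,200,7,'t20');pickle.dump(c,open('pics/t20.pkl','wb'))
"
```

```text
TCP in shaker mm [-26.3  -1.1 296.1]
t 16.1333 p [ 0.5255 -0.0062  0.2961] rot [3.1412 0.     2.9739] F [-0.77 -0.14 -0.83] q [-0.08  0.18  1.39  0.    1.57 -1.48]
```

View pics/w20c.png

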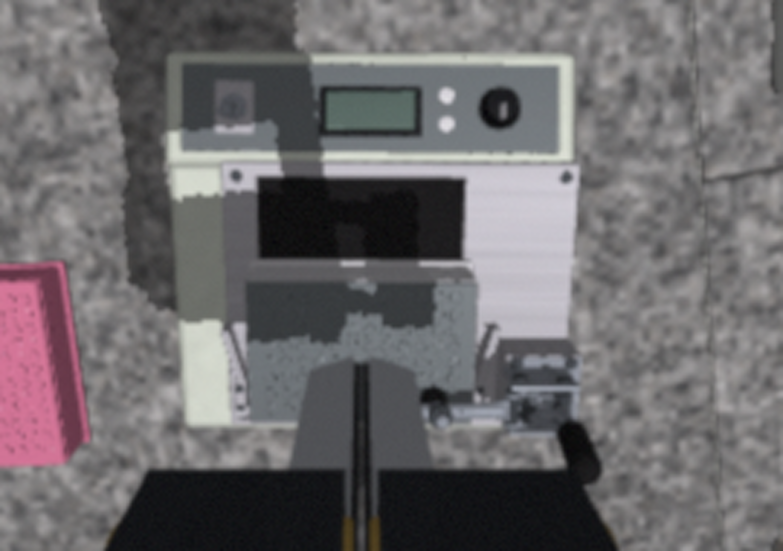

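View pics/t20.png

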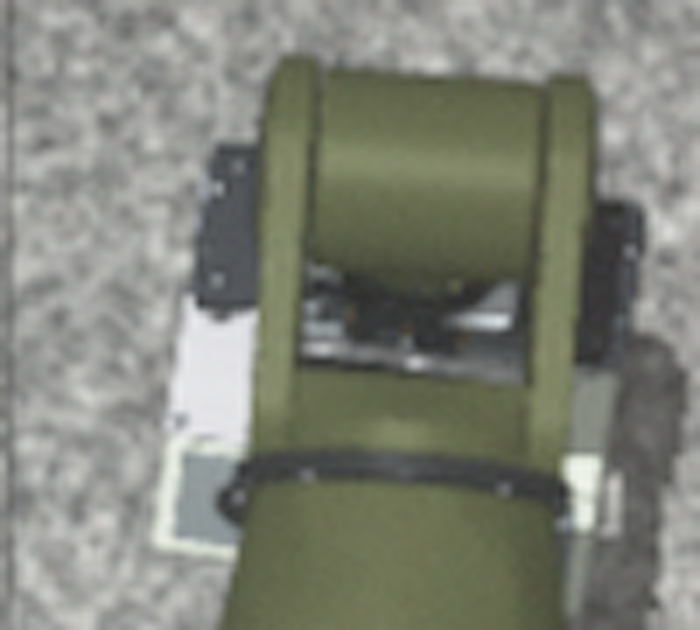

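```bash
python3 -c "
from h import *
c=load('w20')
im=cv2.convertScaleAbs(c['color'],alpha=1.8);c2=dict(c,color=im)
crop(c2,185,100,235,140,14,'w20sw'); crop(c,260,190,350,265,8,'w20cl')
f=lambda L:((proj(c,[S2W(L)])[0]-[185,100]+.5)*14).round()
print('off',f((-102,-72,76)),'on',f((-85,-72,81)),'piv',f((-86,-72,51)))
"
```

```text
off [321. 234.] on [320. 394.] piv [363. 376.]
```

View pics/w20sw.png

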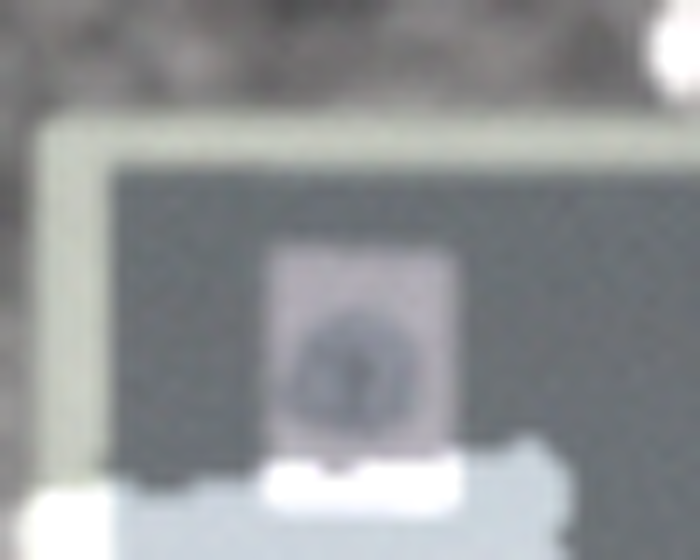

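View pics/w20cl.png

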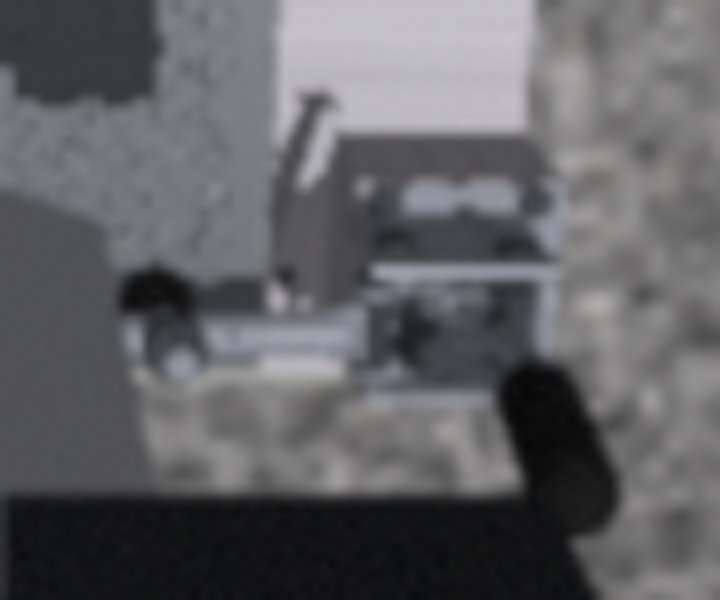

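```bash
python3 -c "
from h import *
mv([((.4,.1,.30),2.973),((.25,.42,.30),2.973)])"
```

```text
[-0.0, -0.0001, -0.0001] [0.284, 0.17, -0.0089] rows>=4.0
[-0.0, -0.0001, -0.0001] [0.6872, 0.7505, -0.0088] rows>=12.2
t 16.2333 p [ 0.5257 -0.0076  0.2955] rot [-3.1416e+00 -2.0000e-04  2.9728e+00] F [-0.12  0.06 -0.96] q [-0.08  0.18  1.39  0.    1.56 -1.49]
```

>>> {"fn": "servo_tool", "kwargs": {
  "moves": [
    [[0, 0, 0, 0.28, 0.17, -0.01, 1], [0, 0, 0, 0.28, 0.17, -0.01, 1], [0, 0, 0, 0.28, 0.17, -0.01, 1], [0, 0, 0, 0.5, 0.5, -0.01, 1], [0, 0, 0, 0.69, 0.75, -0.01, 1], [0, 0, 0, 0.69, 0.75, -0.01, 1], [0, 0, 0, 0.69, 0.75, -0.01, 1], [0, 0, 0, 0.69, 0.75, -0.01, 1], [0, 0, 0, 0.69, 0.75, -0.01, 1], [0, 0, 0, 0.69, 0.75, -0.01, 1], [0, 0, 0, 0.69, 0.75, -0.01, 1], [0, 0, 0, 0.69, 0.75, -0.01, 1]]
  ]
}}

```text
time_s: 17.23
ee_pos: [0.2536, 0.408, 0.3003]
eef_rot: [3.141, -0.0, 2.973]
force: [1.5, 0.6, 0.6]
grip_width: 0.0004
```

```bash
python3 -c "
from h import *
smv([])
from station import camera
c=camera('scene');crop(c,225,110,330,215,7,'s21');cv2.imwrite('pics/s21f.png',c['color'][:,:,::-1])
c=camera('top');crop(c,215,120,305,205,7,'t21');cv2.imwrite('pics/t21f.png',c['color'][:,:,::-1]);pickle.dump(c,open('pics/t21.pkl','wb'))
a=load('top0')['color'].astype(int);d=np.abs(a-c['color']).sum(2);cv2.imwrite('pics/diff.png',np.clip(d,0,255).astype(np.uint8))
"
```

```text
TCP in shaker mm [-363.9  361.6  300.3]
t 17.2333 p [0.2536 0.408  0.3003] rot [ 3.1414 -0.      2.9727] F [1.45 0.61 0.63] q [ 0.94  0.08  1.5   0.    1.56 -0.46]
```

View pics/s21.png

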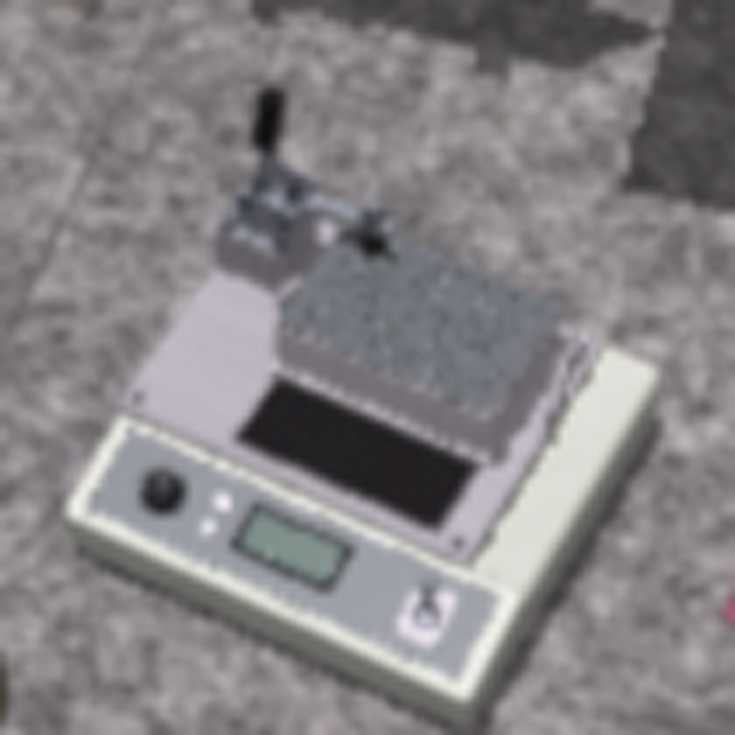

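View pics/t21.png

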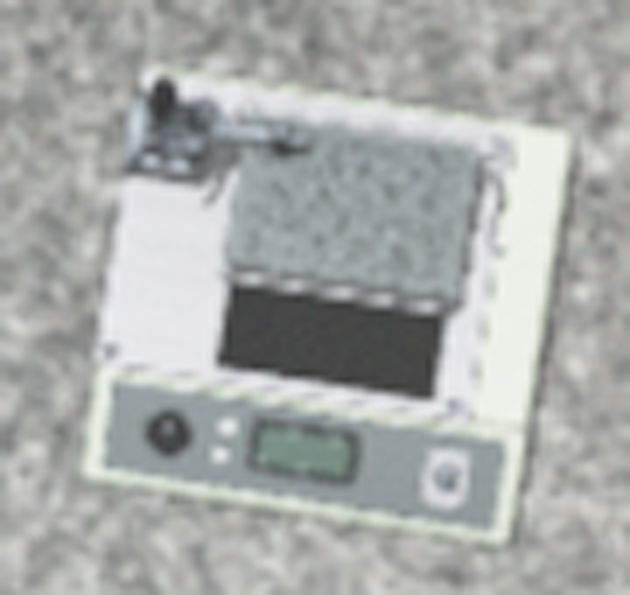

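View pics/diff.png

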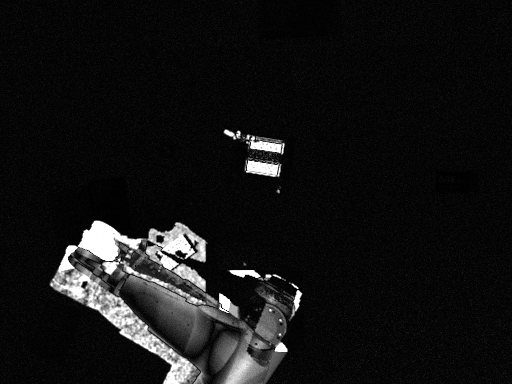

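```bash
python3 -c "
from station import hand_in,get_obs
print(get_obs()['joint_vel'].round(3));print(hand_in())"
```

```text
[-0.095 -0.044  0.049 -0.02   0.008 -0.096]
the job is handed in; nothing more can be done
None
```

The shaker job is finished and handed in at about 17.3 s, in the order asked: plate home, clamp shut, then the switch on. The hand-in gave no verdict.

**What I did**
- **Plate:** I slid it back with two fingertips on its front face until it met the fence. The fence contact reached about 26 N.
- **Clamp:** I pushed the lever over with the closed fingertips until it snapped past centre.
- **Switch:** I flipped the toggle to the rear with the closed fingertips.

**Last checks, from the wrist, scene and top pictures**
- After the push, the plate's front face was about 1 mm from its nominal home place. Its front edge was square to within about 0.3 mm over 120 mm.
- The lever stands just past upright and the foot lies on the mat.
- The bat is nearly upright, in its on position.
- A before-and-after difference of the top view shows only the plate, the lever and clamp, the switch and the arm changed. The part of the bench behind the arm could not be compared.
- After the last push the arm was moved well clear of the shaker.

**What failed or disagreed**
- **Finger length:** The visible fingertips end about 29 mm short of the reported TCP. My first plate push therefore ran over the mat with up to 8 N, which did not visibly move the plate. I re-measured from the pictures and went lower.
- **Lever:** The first push, also too high, jammed at about 30 N sideways and 39 N upward on the fingertip. I backed off and pushed along the lever's arc instead, with about 11 N sideways and 10 N upward measured.
- **Shaker size:** The shaker's body looked a few millimetres narrower in y than the text says. I fitted its place from the platform, the switch and the lever instead.

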